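# Rack the relief tiles in the pottery studio

## Task

Clear the wooden paddle off the slotted rack and stand it in the tall crock, handle down and blade up. Stand the two relief tiles from the sloping easel in the rack, each upright on the edge it stands on now, fully down in its slot and roughly centred along it: the large tile in the slot next to the tall end board, the small tile in the slot at the other end, the middle slot left empty. The tiles chip, so do not drop them, and leave the crock, rack and other pots standing where they are.

Things in the scene. Friction and masses are not known exactly. Their poses are not given: they have to be found in the camera images.
- rack: fixed wooden slotted rack, block 180 (x) x 110 (y) x 55 mm high. Three slots run along y, open at both ends, at x = -56, 0 and +56 mm, each 16 mm wide, 40 mm deep (floor 15 mm above the table). At its +x end, x = 90 to 102 mm, an upright end board 95 mm high. Origin: centre of the block underside; z up. Yaw varies
- slot_board (a point): middle of the floor of the slot next to the end board (for the large tile); axes as the rack: x across the slot, y along it, z up
- slot_open (a point): middle of the floor of the slot at the end without a board (for the small tile); axes as the rack
- easel: fixed plywood easel 110 x 300 x 60 mm; both tiles stand side by side in its sloping trough (70 mm either side of its middle, either order), leaning 30 degrees from vertical, tops towards -x (the robot). Its back board covers only the lowest 50 mm of a tile. Origin: centre of the underside; tile lower edges at x = +30, z = 34 mm. Yaw varies
- tile_large: large off-white stoneware tile with a flower relief (1 mm high) on both faces, 110 wide (y) x 130 high (z) x 10 mm thick (x), 0.3 kg. Origin: middle of the lower edge; z runs up the tile to its upper edge, x is its face normal
- tile_small: small off-white stoneware tile of the same kind, 90 wide (y) x 100 high (z) x 10 mm thick (x), 0.19 kg. Origin: middle of the lower edge; z runs up the tile, x is its face normal
- paddle: dark flat wooden paddle 180 mm long, lying flat across the rack top over all three slots. Handle 120 x 16 x 12 mm from x = -90 to +30 mm, blade 60 x 36 x 10 mm from x = +30 to +90 mm; centre of mass near x = +16 mm. Origin: x = 0 on the underside, 6 mm below mid-thickness; x points to the blade end, z up from the flat face
- paddle_butt (a point): centre of the handle's end of the paddle (x = -90 mm, mid-thickness)
- crock: off-white straight round stoneware crock, 112 mm high, outer diameter 86 (89 at the rim), inner diameter 76 mm, inner floor 7 mm up, 0.8 kg, loose. Origin: centre of the underside, z up
- bowl: bystander: off-white bowl, 110 mm across, 55 mm high; origin centre of the underside
- mug: bystander: off-white mug with handle at its +y, 80 mm across, 90 mm high; origin centre of the underside
- vase: bystander: terracotta vase, 84 mm across, 110 mm high; origin centre of the underside
- rib: bystander: round flat wooden rib lying on the table, 72 mm across, 9 mm thick; origin centre of the underside
- cup: bystander: terracotta cup, 68 mm across, 60 mm high; origin centre of the underside

How it is judged:
By the outcome, as a careful person would: the job done as asked, in the order asked, and still so for the second after the job is handed in, with the robot touching nothing.
It also fails if it takes over 72 s, if anything falls off the work surface, if the arm or the gripper's body presses on something with over 40 N, if the wrist force passes 120 N, or if a joint passes its speed limit or range.

## Robot

A 7-joint arm with a two-finger parallel gripper is mounted at the origin on the work surface. World frame = base frame: x ahead of the robot, y to its left, z up, the work surface at z = 0. Lengths are in m, angles in rad, forces in N, time in s.
With the tool pointing down it reaches from about 0.35 to 0.9 m from the base axis. Payload 8.1 kg.
Tool frame: the origin (TCP) lies at the very end of the fingers, on their centre line; the grasp point (between the pads) lies 19 mm behind it; z points along the fingers, y is the line along which they close (so a half turn about z gives the same grasp; the last joint's range is limited). The gripper opens to 92 mm and grips with 3 to 60 N. Pads are 19 mm wide; open, the fingers measure 130 mm over their backs; the gripper's body (75 mm by 190 mm) begins 47 mm behind the grasp point.
Start: joints at [-1.294, 0.434, 0.025, 1.573, -0.012, 1.134, -0.075], TCP at [0.232, 0.58, 0.227] pointing down, gripper open.
Joint ranges: [-2.62, 2.62], [-0.44, 2.09], [-1.27, 1.32], [0.08, 2.57], [-1.32, 4.46], [0.12, 2], [-2.74, 2.74]. Speed limits (rad/s): [2.22, 2.22, 3.01, 3.01, 3.14, 3.14, 3.14].

## Interface

Orientations are given as a rotation vector (axis times angle).
In Python, from cell import arm gives the robot as it stands.
- The arm moves only by the tool carry_out, never from a script. Its argument "commands" is a list of rows, each a list of 7 numbers: the opening, from 0 (shut) to 1 (fully open), then the shift along the tool's x, y, z each as a share of 0.025 m, from -1 to 1, then the turn, a rotation vector about the tool's x, y, z each as a share of 0.1 rad, from -1 to 1. A call has 1 to 8 rows; each row shifts and turns the commanded pose from where the row before left it, along the tool's axes as they then stand; what a row does not reach is not made up. A row lasts 1/10 s, in which the tool goes at most 50 mm and 8.59 degrees, less where a joint would pass 70% of its speed; a pose out of reach is approached as far as the arm can. A call with a number of a shift or a turn outside -1 to 1 is refused whole. A call with a gripper value outside its range is refused whole. The fingers move at their own pace and stop on an object; "squeeze" is the grip in N (left out, the last holds). Time passes only in rows, so rows that do not move let the fingers close. It gives the time, the measured TCP pose, the force, the opening and the grip force at its end, in the units of the state.
- arm.observe(): the state, without advancing time (a new reading comes with each control period).
- arm.get_image(name): name is "side" or "top" or "wrist"; returns a dict with "pixels" (480x640x3 uint8, red, green, blue), "range_z" (480x640 float32, m along the optical axis (not along the pixel's ray), 0 where there is no reading), "mtx" (3x3 intrinsics, pixels), "R" (3x3) and "t" (3): a world point X has camera coordinates R X + t; the wrist camera has in their place "tool_from_camera" (4x4, takes a point from camera to tool coordinates, whose origin is the TCP and whose axes are the flange's). Camera axes: x right, y down, z forward; pixel columns grow to the right and rows downward; lengths in m; the calibration is good to about 2 mm. A picture is of the moment at which its call begins: read the wrist's pose just before it.
- arm.sign_off(): hands the job in; it is judged then, once.
The state is a dict: "clock": time; "joints": joint angles; "dq": joint speeds; "joint_efforts": joint torques, N m; "position": TCP position; "ee_rot": TCP orientation; "force": force on the tool from outside, world axes, zero at the start; "ft_torque": the same for the moment, N m; "width": opening from 0.0 (shut) to 1.0 (fully open); "gripper_force": force on a finger pad.
Only numpy, scipy, OpenCV 4.12 (cv2) and the standard library are available. Lean on these libraries where they do the work, as an engineer would, in place of code of your own. Each camera call takes 0.05 s, during which the arm holds its last target. There are 200 camera calls.

## Working session

There is one attempt and no reset: what is moved stays moved. The work goes in short steps, Python scripts to look and compute and a tool call to move; the robot and the scene stay as the last step left them, time stands still between calls to the robot, and variables do not carry over. Pictures are saved under pics/ and viewed, at most 13 in all, crops included, and the job is handed in when it is done.

Besides the shell and the picture viewer there is one more tool, called after ">>>" as a command line: name --pt "numbers of a row" for each row, then --argument value for the rest. carry_out: Moves the arm, as the interface text tells. Shift numbers are shares of 0.025 m and turn numbers shares of 0.1 rad, none past 1 either way. Its arguments: {"type":"object","properties":{"commands":{"type":"array"},"squeeze":{"type":"number"}},"required":["commands"]}

```bash
ls; mkdir -p pics; python3 - <<'E'
from cell import arm
import cv2,numpy as np
o=arm.observe();print(o)
for n in("top","side"):
    im=arm.get_image(n);cv2.imwrite(f"pics/{n}0.png",im["pixels"][:,:,::-1]);np.savez(f"{n}0.npz",**im)
    print(n,im["mtx"],im["R"],im["t"])
E
```

```text
pics
{'clock': 0.0, 'joints': array([-1.29356324,  0.43523402,  0.02501876,  1.57406735, -0.01159894,
        1.13401291, -0.07508842]), 'dq': array([ 0.0005264 , -0.0008282 ,  0.00042332,  0.00041871, -0.00132946,
       -0.00028559,  0.00171206]), 'joint_efforts': array([ 1.14906680e-05, -6.67846799e+01,  9.84985940e-01, -3.14461613e+01,
       -6.05136459e-02,  4.29449393e-02,  1.71904444e-04]), 'position': array([0.23162031, 0.57995791, 0.22595016]), 'ee_rot': array([-5.93187177e-01, -3.08494335e+00,  2.46715682e-03]), 'force': array([ 0.41322097, -1.35385474,  0.43497715]), 'ft_torque': array([-0.00719444, -0.00063687,  0.04357815]), 'gripper_force': 0.0, 'width': 0.9999383232396213}
top [[460.26635389   0.         321.48808429]
 [  0.         460.26635389 236.91153115]
 [  0.           0.           1.        ]] [[ 0.00498872 -0.99977172  0.02077532]
 [-0.98859277 -0.00805821 -0.15039748]
 [ 0.15053056 -0.01978804 -0.9884073 ]] [-0.04732216  0.5709561   1.11087056]
side [[585.59553251   0.         321.90934778]
 [  0.         585.59553251 240.14675877]
 [  0.           0.           1.        ]] [[ 0.85668813 -0.51580068  0.00592489]
 [-0.33435237 -0.5639957  -0.75506115]
 [ 0.39280267  0.64487093 -0.6556276 ]] [-0.46828978  0.23347741  1.04098832]
```

View pics/top0.png

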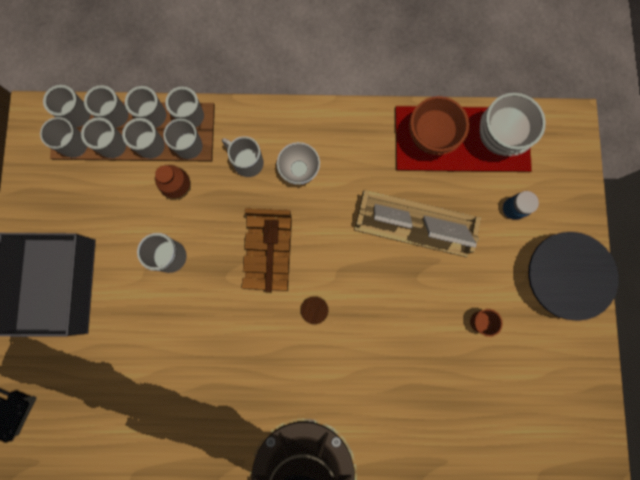

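View pics/side0.png

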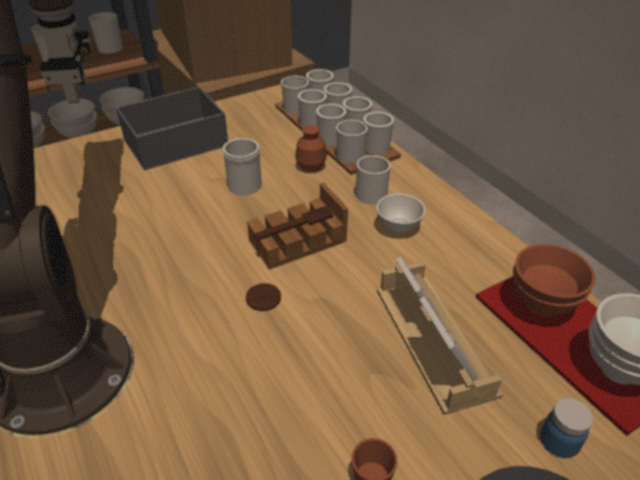

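The top view shows the crock at about (157,252), the rack at (268,250) with its end board at row 212 and the paddle blade at (271,232), and the easel at (418,222) with the small tile on the left (392,214) and the large one on the right (448,230). Next I'll measure these from depth.

```bash
cat > h.py <<'E'
import numpy as np,cv2
from scipy.spatial.transform import Rotation as Ro
def load(n,k=0): return dict(np.load(f"{n}{k}.npz"))
def cloud(im):
    """world points (480,640,3), nan where unread"""
    z=im["range_z"].astype(float);v,u=np.mgrid[:480,:640];K=im["mtx"]
    c=np.stack([(u-K[0,2])/K[0,0]*z,(v-K[1,2])/K[1,1]*z,z],-1)
    w=(c-im["t"])@im["R"]; w[z==0]=np.nan
    return w
def rect(p):
    (c,s,a)=cv2.minAreaRect((p[:,:2]*1000).astype(np.float32)); return np.round(c,1),np.round(s,1),round(a,1)
E
python3 - <<'E'
from h import *
t=load("top");s=load("side")
W=cloud(t);S=cloud(s)
for n,(u,v) in dict(crock=(157,240),rackc=(268,250),blade=(271,232),handle=(268,285),sm=(392,214),lg=(448,230),table=(350,350),bowl=(298,165),rib=(314,310)).items(): print(n,W[v,u].round(4))
def box(P,x,y,z):
    P=P.reshape(-1,3);m=(P[:,0]>x[0])&(P[:,0]<x[1])&(P[:,1]>y[0])&(P[:,1]<y[1])&(P[:,2]>z[0])&(P[:,2]<z[1]);return P[m]
cx,cy=W[240,157,:2];rx,ry=W[250,268,:2];ex,ey=W[222,418,:2]
for nm,P in(("top",W),("side",S)):
    c=box(P,(cx-.12,cx+.09),(cy-.09,cy+.09),(.1,.125)); print(nm,"crock",len(c),cv2.minEnclosingCircle((c[:,:2]*1000).astype(np.float32)),np.median(c[:,2]))
    b=box(P,(rx-.15,rx+.16),(ry-.09,ry+.09),(.085,.105)); print("board",len(b),rect(b),np.median(b[:,2]))
    b=box(P,(rx-.15,rx+.16),(ry-.09,ry+.09),(.045,.059)); print("block",len(b),rect(b),np.median(b[:,2]))
    b=box(P,(rx-.15,rx+.16),(ry-.09,ry+.09),(.0605,.075)); print("paddle",len(b),rect(b),np.median(b[:,2]))
    b=box(P,(ex-.15,ex+.15),(ey-.2,ey+.2),(.064,.2)); 
    b=b[np.argsort(b[:,1])]; print("tiles",len(b),rect(b),b[:,2].max())
    b=box(P,(ex-.15,ex+.15),(ey-.2,ey+.2),(.01,.064)); print("easel",len(b),rect(b))
for nm,im,(u,v,w,h) in(("rk",t,(225,195,90,110)),("es",t,(345,180,150,85)),("ess",s,(370,245,140,165))):
    k=min(800//w,600//h);cv2.imwrite(f"pics/{nm}.png",cv2.resize(im["pixels"][v:v+h,u:u+w,::-1],None,fx=k,fy=k,interpolation=2))
    print(nm,k)
E
```

```text
crock [0.5593 0.3635 0.0498]
rackc [0.5345 0.0874 0.0659]
blade [0.5792 0.0811 0.0653]
handle [0.4492 0.0853 0.0682]
sm [ 0.6214 -0.2135  0.0927]
lg [ 0.5798 -0.3427  0.1128]
table [ 0.291  -0.1175  0.0011]
bowl [0.768  0.0188 0.0101]
rib [ 0.3899 -0.0263  0.0115]
top crock 380 ((525.5643310546875, 344.3095397949219), 44.525882720947266) 0.11030878478141187
board 249 (array([626.2,  88.3]), array([108.3,  13. ]), 88.2) 0.09492811054673862
block 1886 (array([527.9,  92.9]), array([110.2, 188.8]), 87.8) 0.05507141824667698
paddle 749 (array([527.5,  91.3]), array([108.8, 189.6]), 88.7) 0.06678222826576781
tiles 1441 (array([ 606.8, -284.4]), array([300.5,  90.6]), 77.7) 0.15311103094820744
easel 3326 (array([ 667.2, -302.4]), array([308.2, 216.8]), 76.9)
side crock 403 ((526.9417724609375, 344.063720703125), 47.03908157348633) 0.10757060099562736
board 257 (array([626.1,  88.3]), array([113.2,  14.6]), 88.3) 0.0933580363427245
block 1863 (array([532.5,  92.2]), array([115.8, 199.6]), 87.6) 0.054464703609206196
paddle 843 (array([530.6,  82.1]), array([195.9, 111.6]), 3.5) 0.06590323503662529
tiles 1620 (array([ 592.1, -281.5]), array([300.1,  57.1]), 76.1) 0.15167345040537888
easel 6452 (array([ 673.8, -299.8]), array([303.4, 230.2]), 77.3)
rk 5
es 5
ess 3
```

View pics/rk.png

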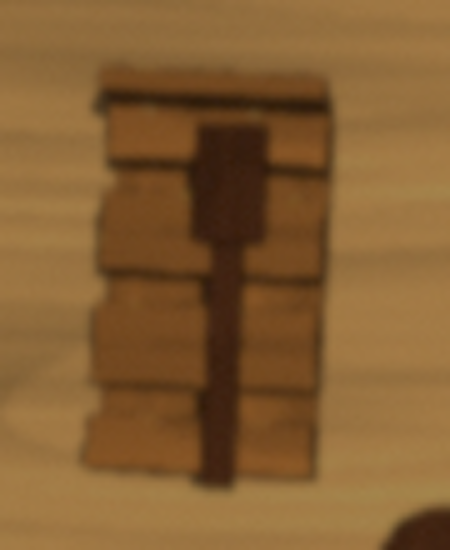

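View pics/es.png

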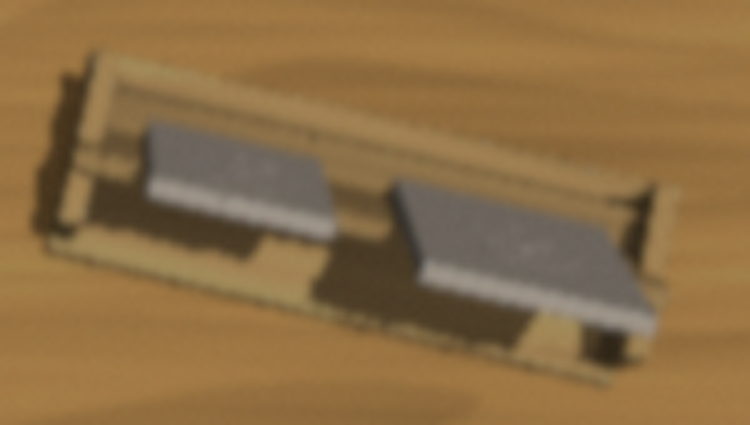

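```bash
cat > fit.py <<'E'
from h import *
from scipy.optimize import least_squares
t=load("top")
def proj(X,im=t):
    c=X@im["R"].T+im["t"];return c[:,:2]/c[:,2:]*np.diag(im["mtx"])[:2]+im["mtx"][:2,2]
def world(p,th,L,lean=0):
    return Ro.from_euler('z',th).apply(Ro.from_euler('y',lean).apply(np.atleast_2d(L)))+p
def crop(px,o,k=5): return (np.array(px,float)+.5)/k-.5+o
def fit(L,uv,z,g):
    f=lambda q:(proj(world([q[0],q[1],z],q[2],L))-uv).ravel()
    r=least_squares(f,g);return r.x,f(r.x).round(1)
ro=np.array([225,195]);eo=np.array([345,180])
m=1e-3
R,e=fit(m*np.array([[102,55,95],[102,-55,95],[-90,55,55],[-90,-55,55]]),crop([(102,66),(328,76),(85,467),(313,478)],ro),0,[.53,.09,0]);print("rack",R.round(4),e)
P,e=fit(m*np.array([[90,18,11],[90,-18,11],[-90,8,12],[-90,-8,12],[30,18,11],[30,-18,11]]),crop([(197,126),(268,126),(203,485),(234,485),(190,241),(268,243)],ro),.055,[.53,.09,0]);print("paddle",P.round(4),e)
# tiles: top face corners in tile frame relative to lower edge: use tile pose param with fixed lean, z=.034
def tile(w,h,uv,g):
    L=m*np.array([[-5,w/2,h],[-5,-w/2,h],[5,w/2,h],[5,-w/2,h]])
    f=lambda q:(proj(world([q[0],q[1],.034],q[2],L,-np.pi/6))-uv).ravel()
    r=least_squares(f,g);return r.x,f(r.x).round(1)
S,e=tile(90,100,crop([(150,200),(335,240),(150,182),(333,219)],eo),[.63,-.21,-.2]);print("small",S.round(4),e)
Lg,e=tile(110,130,crop([(422,285),(652,334),(422,263),(655,312)],eo),[.6,-.34,-.2]);print("large",Lg.round(4),e)
np.savez("poses.npz",rack=R,paddle=P,small=S,large=Lg)
d=(S-Lg)[:2];print("tile sep",np.hypot(*d),"dir",np.arctan2(-d[0],d[1]))
# depth checks
W=cloud(t);Sd=cloud(load("side"))
for nm,q,h,w in(("small",S,100,90),("large",Lg,130,110)):
  for C in(W,Sd):
    p=C.reshape(-1,3);p=p[np.isfinite(p).all(1)]
    l=Ro.from_euler('y',np.pi/6).apply(Ro.from_euler('z',-q[2]).apply(p-[q[0],q[1],.034]))*1000
    k=(abs(l[:,0])<15)&(abs(l[:,1])<w/2+10)&(l[:,2]>55)&(l[:,2]<h+15)
    l=l[k];f=l[(l[:,2]<h-12)&(abs(l[:,1])<w/2-8)];print(nm,len(l),"face x",np.median(f[:,0]).round(1),np.percentile(f[:,0],[10,90]).round(1),"zmax",np.percentile(l[:,2],[97]).round(1),"y",np.percentile(l[:,1],[2,98]).round(1), "slope",np.polyfit(f[:,2],f[:,0],1)[0].round(3),np.polyfit(f[:,1],f[:,0],1)[0].round(3))
E
python3 fit.py
python3 - <<'E'
from h import *
from cell import arm
o=arm.observe()
print(Ro.from_rotvec(o["ee_rot"]).as_matrix().round(3))
E
```

```text
rack [ 0.5294  0.0916 -0.0382] [-0.2 -0.2  0.2 -0.1  0.2  0.3 -0.2  0. ]
paddle [ 0.5217  0.0827 -0.0161] [-0.1 -1.   0.3 -0.7 -0.2  0.7  0.3  0.8  0.3  0.1 -0.6  0. ]
small [ 0.6464 -0.2204 -0.1977] [-0.8  0.2 -0.4 -0.1  0.2 -0.2  1.1  0.1]
large [ 0.6162 -0.3543 -0.201 ] [-1.  -0.2  0.  -0.2  0.2  0.2  0.8  0.2]
tile sep 0.1372778815542466 dir -0.22162267695763616
small 366 face x 6.9 [5.6 7.9] zmax [103.] y [-42.4  44.7] slope -0.022 0.025
small 310 face x 6.9 [5.9 7.6] zmax [101.6] y [-45.4  41.1] slope -0.025 0.027
large 655 face x 5.9 [4.6 7.1] zmax [132.9] y [-52.5  54.1] slope -0.013 0.022
large 631 face x 5.9 [4.8 6.7] zmax [132.3] y [-56.6  50.5] slope -0.01 0.025
[[-0.929  0.371 -0.   ]
 [ 0.371  0.929 -0.001]
 [-0.    -0.001 -1.   ]]
```

```bash
cat > plan.py <<'E'
from h import *
from cell import arm
def tool(az,tilt=0,taz=None):
    """tool frame: pointing down with tool y at azimuth az, then tipped by tilt so the tool z leans to azimuth taz"""
    M=np.array([[np.sin(az)*-1,np.cos(az),0],[np.cos(az),np.sin(az),0],[0,0,-1]]).T
    M=np.array([[np.cos(az+np.pi/2),np.sin(az+np.pi/2),0],[np.cos(az),np.sin(az),0],[0,0,-1]]).T
    if tilt: M=Ro.from_rotvec(tilt*np.array([np.sin(taz),-np.cos(taz),0])).as_matrix()@M
    return M
def go(p,M=None):
    o=arm.observe();A=Ro.from_rotvec(o["ee_rot"]).as_matrix();M=A if M is None else M
    print("turn",(Ro.from_matrix(A.T@M).as_rotvec()/.1).round(2),"then shift",(M.T@(np.array(p)-o["position"])/.025).round(2))
    return o
def st(): 
    o=arm.observe();print(o["clock"].__round__(2),"q",o["joints"].round(2),"p",o["position"].round(4),"f",o["force"].round(1),"w",round(o["width"],3),"g",round(o["gripper_force"],1))
    print(Ro.from_rotvec(o["ee_rot"]).as_matrix().round(3));return o
E
python3 -c "
from plan import *
print(tool(np.radians(68.2)).round(3),np.linalg.det(tool(1.)));print(tool(-.22,.52,-.22).round(2))"
```

```text
[[-0.928  0.371  0.   ]
 [ 0.371  0.928  0.   ]
 [ 0.     0.    -1.   ]] 1.0
[[ 0.22  0.85  0.48]
 [ 0.98 -0.19 -0.11]
 [ 0.    0.5  -0.87]]
```

>>> carry_out --pt "1 0 0 0 0 0 -0.91" --pt "1 0 0 0 0 0 -0.91" --pt "1 0 0 0 0 0 -0.91" --pt "1 0 0 0 0 0 -0.91"

```text
clock: 0.5
position: [0.2316, 0.5802, 0.2262]
ee_rot: [-0.019, -3.141, 0.001]
force: [0.2, -0.1, 0.2]
width: 0.999
gripper_force: 0.0
```

>>> carry_out --pt "1 -0.58 -0.79 0 0 0 0" --pt "1 -0.58 -0.79 0 0 0 0" --pt "1 -0.58 -0.79 0 0 0 0" --pt "1 -0.58 -0.79 0 0 0 0" --pt "1 -0.58 -0.79 0 0 0 0" --pt "1 -0.58 -0.79 0 0 0 0" --pt "1 -0.58 -0.79 0 0 0 0" --pt "1 -0.58 -0.79 0 0 0 0"

```text
clock: 1.3
position: [0.3456, 0.4195, 0.2264]
ee_rot: [-0.025, -3.141, 0.001]
force: [-0.2, 0.1, 0.3]
width: 0.999
gripper_force: 0.0
```

>>> carry_out --pt "1 -0.58 -0.79 0 0 0 0" --pt "1 -0.58 -0.79 0 0 0 0" --pt "1 -0.58 -0.79 0 0 0 0" --pt "1 -0.58 -0.79 0 0 0 0" --pt "1 -0.58 -0.79 0 0 0 0" --pt "1 -0.58 -0.79 0 0 0 0" --pt "1 -0.58 -0.79 0 0 0 0" --pt "1 -0.58 -0.79 0 0 0 0"

```text
clock: 2.1
position: [0.459, 0.2598, 0.2265]
ee_rot: [-0.025, -3.141, 0.001]
force: [-0.1, 0.1, -0.1]
width: 1.002
gripper_force: 0.0
```

>>> carry_out --pt "1 -0.58 -0.79 0 0 0 0" --pt "1 -0.58 -0.79 0 0 0 0" --pt "1 -0.58 -0.79 0 0 0 0" --pt "1 -0.58 -0.79 0 0 0 0" --pt "1 -0.58 -0.79 0 0 0 0" --pt "1 -0.58 -0.79 0 0 0 0" --pt "1 -0.58 -0.79 0 0 0 0" --pt "1 0 0 0 0 0 0"

```text
clock: 2.9
position: [0.5595, 0.117, 0.2264]
ee_rot: [0.033, 3.141, -0.003]
force: [-0.2, -0.3, -0.5]
width: 1.0
gripper_force: 0.0
```

```bash
python3 -c "
from plan import *
st();go([.5867,.0817,.10],tool(np.pi/2-.016))"
```

```text
2.9 q [-0.42  0.35  0.16  1.72 -0.06  1.08  1.31] p [0.5595 0.117  0.2264] f [-0.2 -0.3 -0.5] w 1.0 g 0.0
[[-1.     0.021  0.   ]
 [ 0.021  1.    -0.002]
 [-0.    -0.002 -1.   ]]
turn [-0.02  0.   -0.05] then shift [-1.11 -1.39  5.06]
```

>>> carry_out --pt "0.7 -0.37 -0.46 0.6 0 0 0" --pt "0.7 -0.37 -0.46 0.9 0 0 0" --pt "0.7 -0.37 -0.47 0.9 0 0 0" --pt "0.7 0 0 0.9 0 0 0" --pt "0.7 0 0 0.9 0 0 0" --pt "0.7 0 0 0.7 0 0 0" --pt "0.7 0 0 0.5 0 0 0" --pt "0.7 0 0 0 0 0 0"

```text
clock: 3.7
position: [0.5836, 0.0857, 0.0894]
ee_rot: [-0.024, -3.138, 0.001]
force: [-0.2, 0.5, 0.1]
width: 0.7
gripper_force: 0.0
```

```bash
python3 -c "
from plan import *
import cv2
st();go([.5867,.0817,.058],tool(np.pi/2-.016))
im=arm.get_image('wrist');cv2.imwrite('pics/w1.png',im['pixels'][:,:,::-1]);print(im['tool_from_camera'].round(3),im['mtx'][0,0])"
```

```text
3.7 q [-0.34  0.53  0.14  1.82 -0.1   0.81  1.41] p [0.5836 0.0857 0.0894] f [-0.2  0.5  0.1] w 0.7 g 0.0
[[-1.     0.015 -0.004]
 [ 0.015  1.    -0.001]
 [ 0.004 -0.001 -1.   ]]
turn [-0.01 -0.04  0.01] then shift [-0.13 -0.16  1.26]
[[ 0.001 -0.959 -0.283  0.075]
 [ 1.     0.001 -0.001 -0.001]
 [ 0.001 -0.283  0.959 -0.158]
 [ 0.     0.     0.     1.   ]] 394.22060133687467
```

View pics/w1.png

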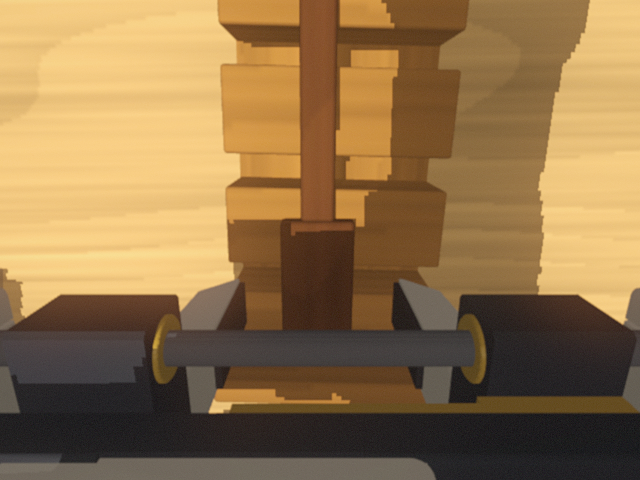

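The wrist view shows the blade at columns 281–354, between the fingers at 240 and 395. Next: go down and grip.

>>> carry_out --pt "0.7 -0.13 -0.16 0.6 0 0 0" --pt "0.7 0 0 0.4 0 0 0" --pt "0.7 0 0 0.26 0 0 0" --pt "0.7 0 0 0 0 0 0" --pt "0.3 0 0 0 0 0 0" --pt "0.3 0 0 0 0 0 0" --pt "0.3 0 0 0 0 0 0" --squeeze 40

```text
clock: 4.45
position: [0.5887, 0.0819, 0.0607]
ee_rot: [0.025, 3.141, 0.0]
force: [-1.4, -0.0, -0.9]
width: 0.486
gripper_force: 0.0
```

>>> carry_out --pt "0.2 0 0 0 0 0 0" --pt "0.2 0 0 0 0 0 0" --pt "0.2 0 0 0 0 0 0" --pt "0.2 0 0 0 0 0 0"

```text
clock: 4.85
position: [0.5886, 0.0818, 0.0604]
ee_rot: [0.025, 3.141, 0.0]
force: [1.0, 0.4, 1.4]
width: 0.384
gripper_force: 39.7
```

>>> carry_out --pt "0.2 0 0 -0.2 0 0 0" --pt "0.2 0 0 -0.6 0 0 0" --pt "0.2 0 0 -0.9 0 0 0" --pt "0.2 0 0 -0.9 0 0 0" --pt "0.2 0 0 -0.9 0 0 0" --pt "0.2 0 0 -0.9 0 0 0" --pt "0.2 0 0 -0.9 0 0 0" --pt "0.2 0 0 -0.5 0 0 0"

```text
clock: 5.65
position: [0.5889, 0.0817, 0.2073]
ee_rot: [0.025, 3.139, 0.001]
force: [-0.2, 0.5, -0.1]
width: 0.383
gripper_force: 39.7
```

```bash
python3 -c "
from plan import *
st()
im=arm.get_image('wrist');cv2.imwrite('pics/w2.png',im['pixels'][:,:,::-1])"
```

```text
5.65 q [-0.35  0.4   0.17  1.69 -0.07  1.06  1.4 ] p [0.5889 0.0817 0.2073] f [-0.2  0.5 -0.1] w 0.383 g 39.7
[[-1.     0.016  0.002]
 [ 0.016  1.     0.001]
 [-0.002  0.001 -1.   ]]
```

View pics/w2.png

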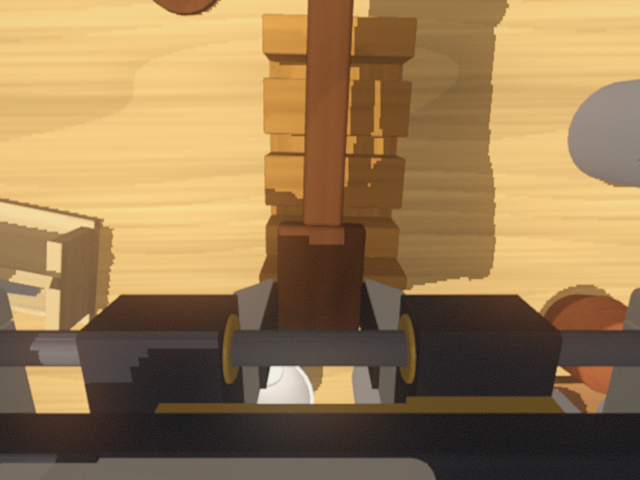

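>>> carry_out --pt "0.2 0.21 0.5 -0.6 0 0 0" --pt "0.2 0.21 0.8 -0.5 0 0 0" --pt "0.2 0.21 0.83 -0.5 0 0 0" --pt "0.2 0.21 0.83 -0.5 0 0 0" --pt "0.2 0.21 0.83 -0.4 0 0 0" --pt "0.2 0.21 0.83 -0.4 0 0 0" --pt "0.2 0.21 0.83 -0.4 0 0 0" --pt "0.2 0.21 0.83 -0.4 0 0 0"

```text
clock: 6.5
position: [0.5474, 0.2412, 0.2976]
ee_rot: [-0.023, -3.14, 0.001]
force: [0.4, 0.0, -0.3]
width: 0.385
gripper_force: 39.7
```

>>> carry_out --pt "0.2 0.21 0.83 -0.4 0 0 0" --pt "0.2 0.21 0.83 -0.4 0 0 0" --pt "0.2 0.21 0.83 0 0 0 0" --pt "0.2 0.1 0.83 0 0 0 0" --pt "0.2 0 0 0 0 0 0.9" --pt "0.2 0 0 0 0 0 0.9" --pt "0.2 0 0 0 0 0 0.9" --pt "0.2 0 0 0 0 0 0.9"

```text
clock: 7.3
position: [0.5307, 0.3235, 0.3171]
ee_rot: [-0.591, -3.084, 0.002]
force: [0.5, 0.3, -0.3]
width: 0.382
gripper_force: 39.7
```

>>> carry_out --pt "0.2 0 0 0 0 0 0.9" --pt "0.2 0 0 0 0 0 0.9" --pt "0.2 0 0 0 0 0 0.9" --pt "0.2 0 0 0 0 0 0.9" --pt "0.2 0 0 0 0 0 0.9" --pt "0.2 0 0 0 0 0 0.9" --pt "0.2 0 0 0 0 0 0.8"

```text
clock: 8.0
position: [0.5306, 0.3235, 0.3171]
ee_rot: [-1.504, -2.757, 0.002]
force: [-0.4, -0.7, -0.7]
width: 0.384
gripper_force: 39.7
```

>>> carry_out --pt "0.2 0 0 0 0 -0.8 0" --pt "0.2 0 0 0 0 -0.8 0" --pt "0.2 0 0 0 0 -0.8 0" --pt "0.2 0 0 0 0 -0.8 0" --pt "0.2 0 0 0 0 -0.8 0"

```text
clock: 8.5
position: [0.5308, 0.3237, 0.3175]
ee_rot: [1.324, 2.439, -0.271]
force: [-0.1, -0.5, -0.4]
width: 0.387
gripper_force: 39.7
```

```bash
python3 -c "
from plan import *
st()"
```

```text
8.5 q [-1.1   0.42  0.36  1.48  0.26  1.35 -0.26] p [0.5308 0.3237 0.3175] f [-0.1 -0.5 -0.4] w 0.387 g 39.7
[[-0.501  0.839  0.213]
 [ 0.771  0.545 -0.329]
 [-0.392 -0.    -0.92 ]]
```

>>> carry_out --pt "0.2 0 0 0 0 -0.8 0" --pt "0.2 0 0 0 0 -0.8 0" --pt "0.2 0 0 0 0 -0.8 0" --pt "0.2 0 0 0 0 -0.8 0" --pt "0.2 0 0 0 0 -0.8 0" --pt "0.2 0 0 0 0 -0.8 0" --pt "0.2 0 0 0 0 -0.8 0" --pt "0.2 0 0 0 0 -0.8 0"

```text
clock: 9.3
position: [0.5308, 0.3239, 0.3172]
ee_rot: [1.028, 1.895, -0.591]
force: [-0.7, 0.4, -0.3]
width: 0.38
gripper_force: 39.7
```

>>> carry_out --pt "0.2 0 0 0 0 -0.8 0" --pt "0.2 0 0 0 0 -0.3 0" --pt "0.2 0 0 0 0 0 0"

```text
clock: 9.6
position: [0.5308, 0.3238, 0.3162]
ee_rot: [0.975, 1.802, -0.636]
force: [-0.2, 0.5, -0.3]
width: 0.386
gripper_force: 39.7
```

```bash
python3 - <<'E'
from plan import *
o=st();A=Ro.from_rotvec(o["ee_rot"]).as_matrix()
im=arm.get_image('wrist');z=im["range_z"].astype(float);K=im["mtx"];T=im["tool_from_camera"]
v,u=np.mgrid[:480,:640];c=np.stack([(u-K[0,2])/K[0,0]*z,(v-K[1,2])/K[1,1]*z,z],-1).reshape(-1,3);c=c[z.ravel()>0]
p=c@T[:3,:3].T+T[:3,3]
k=(abs(p[:,1])<.025)&(p[:,0]>.015)&(p[:,0]<.2)&(abs(p[:,2])<.1)
p=p[k];print(len(p))
for a in np.arange(.02,.19,.02):
    q=p[(p[:,0]>a-.01)&(p[:,0]<=a+.01)]
    if len(q):print(a.round(2),len(q),q.mean(0).round(4),q[:,1].min().round(4),q[:,1].max().round(4))
im=arm.get_image("side");cv2.imwrite("pics/s2.png",im["pixels"][:,:,::-1])
E
```

```text
9.6 q [-1.42  0.71  0.49  1.54  0.71  1.53 -0.62] p [0.5308 0.3238 0.3162] f [-0.2  0.5 -0.3] w 0.386 g 39.7
[[-0.224  0.838  0.497]
 [ 0.34   0.545 -0.766]
 [-0.913 -0.002 -0.408]]
34560
0.02 18174 [ 0.0247  0.0001 -0.074 ] -0.025 0.025
0.04 8154 [ 0.035  -0.0001 -0.0551] -0.025 0.025
0.06 2210 [ 0.0602  0.0025 -0.0047] -0.0056 0.0109
0.08 2478 [ 0.0802  0.0032 -0.0046] -0.005 0.0117
0.1 2788 [ 0.1002  0.0039 -0.0045] -0.0041 0.0123
0.12 756 [ 0.1125  0.0043 -0.0045] -0.0035 0.0125
```

View pics/s2.png

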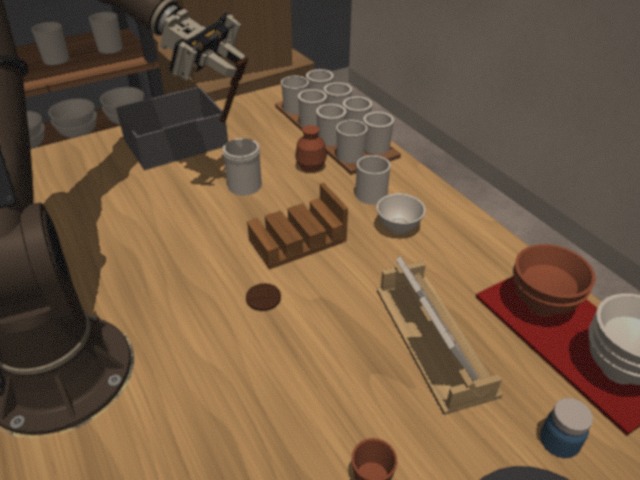

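```bash
python3 - <<'E'
from plan import *
o=arm.observe();A=Ro.from_rotvec(o["ee_rot"]).as_matrix()
b=np.array([.157,.0055,.0015])
print("butt now",(o["position"]+A@b).round(4))
s=A[:,0]/A[2,0]
fb=np.array([.526,.344,.06])+s*(.013-.06);print("final butt",fb.round(4))
go(fb-A@b)
E
```

```text
butt now [0.5025 0.3785 0.1742]
final butt [0.5146 0.3617 0.013 ]
turn [0. 0. 0.] then shift [5.54 0.04 3.39]
```

>>> carry_out --pt "0.2 0 0 0.4 0 0 0" --pt "0.2 0 0 0.7 0 0 0" --pt "0.2 0 0.04 0.7 0 0 0" --pt "0.2 0 0 0.7 0 0 0" --pt "0.2 0 0 0.6 0 0 0" --pt "0.2 0 0 0.29 0 0 0" --pt "0.2 0 0 0 0 0 0"

```text
clock: 10.4
position: [0.5752, 0.2567, 0.2833]
ee_rot: [0.981, 1.8, -0.636]
force: [-0.2, 0.1, -0.2]
width: 0.384
gripper_force: 39.7
```

>>> carry_out --pt "0.2 0.5 0 0 0 0 0" --pt "0.2 0.8 0 0 0 0 0" --pt "0.2 0.8 0 0 0 0 0" --pt "0.2 0.8 0 0 0 0 0" --pt "0.2 0.8 0 0 0 0 0" --pt "0.2 0.6 0 0 0 0 0" --pt "0.2 0.4 0 0 0 0 0" --pt "0.2 0 0 0 0 0 0"

```text
clock: 11.2
position: [0.5482, 0.2991, 0.1744]
ee_rot: [0.977, 1.801, -0.636]
force: [0.8, -0.4, 0.2]
width: 0.385
gripper_force: 39.7
```

```bash
python3 - <<'E'
from plan import *
o=st();A=Ro.from_rotvec(o["ee_rot"]).as_matrix()
print("butt",(o["position"]+A@[.157,.0055,.0015]).round(4))
a=load("side")["pixels"][120:210,190:300];b=arm.get_image("side")["pixels"][80:210,180:340]
cv2.imwrite("pics/s3.png",cv2.resize(b[:,:,::-1],None,fx=4,fy=4,interpolation=2))
E
```

```text
11.2 q [-1.37  0.87  0.46  1.64  0.7   1.33 -0.79] p [0.5482 0.2991 0.1744] f [ 0.8 -0.4  0.2] w 0.385 g 39.7
[[-0.223  0.839  0.497]
 [ 0.341  0.545 -0.766]
 [-0.913 -0.002 -0.408]]
butt [0.5185 0.3545 0.0304]
```

View pics/s3.png

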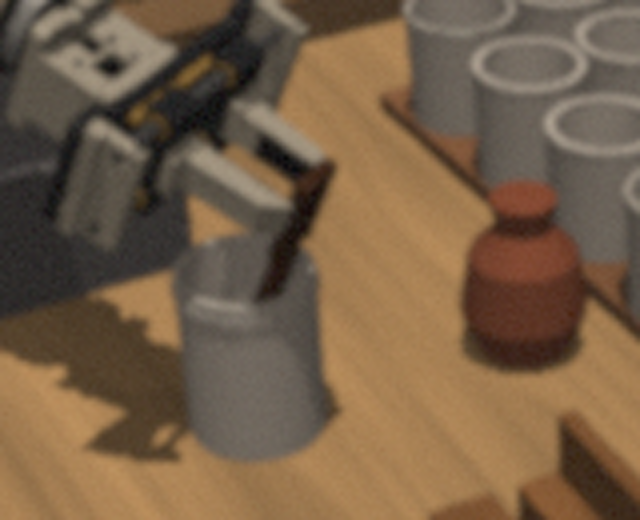

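The handle is inside the crock, entering at about (265,290), with nothing displaced. I'll lower it the rest of the way, release and back out.

>>> carry_out --pt "0.2 0.4 0 0 0 0 0" --pt "0.2 0.36 0 0 0 0 0" --pt "0.2 0 0 0 0 0 0" --pt "0.2 0 0 0 0 0 0"

```text
clock: 11.65
position: [0.5445, 0.3051, 0.1585]
ee_rot: [0.978, 1.8, -0.634]
force: [0.8, 0.8, -0.2]
width: 0.382
gripper_force: 39.7
```

>>> carry_out --pt "0.65 0 0 0 0 0 0" --pt "0.65 0 0 0 0 0 0" --pt "0.65 0 0 0 0 0 0" --pt "0.65 0 0 0 0 0 0" --pt "0.65 0 0 -0.4 0 0 0" --pt "0.65 0 0 -0.8 0 0 0" --pt "0.65 0 0 -0.9 0 0 0" --pt "0.65 0 0 -0.9 0 0 0"

```text
clock: 12.45
position: [0.5064, 0.3637, 0.1897]
ee_rot: [0.979, 1.801, -0.634]
force: [-0.7, -0.4, -0.8]
width: 0.652
gripper_force: 0.0
```

>>> carry_out --pt "0.65 0 0 -0.9 0 0 0" --pt "0.65 0 0 -0.9 0 0 0" --pt "0.65 0 0 -0.9 0 0 0" --pt "0.65 0 0 0 0 0 0"

```text
clock: 12.85
position: [0.4719, 0.4183, 0.2171]
ee_rot: [0.977, 1.805, -0.629]
force: [0.2, 0.7, -0.3]
width: 0.649
gripper_force: 0.0
```

```bash
python3 - <<'E'
from plan import *
st()
im=arm.get_image("side");b=im["pixels"][100:260,180:360]
cv2.imwrite("pics/s4.png",cv2.resize(b[:,:,::-1],None,fx=3,fy=3,interpolation=2))
C=cloud(im).reshape(-1,3);k=(abs(C[:,0]-.53)<.12)&(abs(C[:,1]-.33)<.12)&(C[:,2]>.12);p=C[k];print(len(p),p[p[:,2]<.2].max(0).round(3),p[p[:,2]<.2].min(0).round(3))
D=cloud(load("side")).reshape(-1,3)
for X in(C,D):
    c=X[(X[:,0]>.47)&(X[:,0]<.58)&(X[:,1]>.29)&(X[:,1]<.4)&(X[:,2]>.1)&(X[:,2]<.12)];print(cv2.minEnclosingCircle((c[:,:2]*1000).astype(np.float32)))
q=np.load("poses.npz")
L=q["large"];L[2]=-.22
up=Ro.from_euler('zy',[-.22,-np.pi/6]).as_matrix()[:,2]
M=tool(-.22,np.pi/6,-.22)
edge=np.array([L[0],L[1],.034]);print("axis",M.round(3),up.round(3))
pre=edge+up*.22;print("pre",pre.round(4));go(pre,M)
E
```

```text
12.85 q [-1.49  0.89  0.43  1.42  0.6   1.58 -0.73] p [0.4719 0.4183 0.2171] f [ 0.2  0.7 -0.3] w 0.649 g 0.0
[[-0.224  0.837  0.5  ]
 [ 0.345  0.548 -0.762]
 [-0.911  0.001 -0.412]]
627 [0.569 0.314 0.179] [0.522 0.28  0.12 ]
((522.2481689453125, 343.34356689453125), 47.62969207763672)
((526.9417724609375, 344.063720703125), 47.03908157348633)
axis [[ 0.218  0.845  0.488]
 [ 0.976 -0.189 -0.109]
 [ 0.     0.5   -0.866]] [-0.5    0.     0.866]
pre [ 0.5062 -0.3543  0.2245]
turn [0.08 8.55 9.52] then shift [-29.79   7.11   3.75]
```

View pics/s4.png

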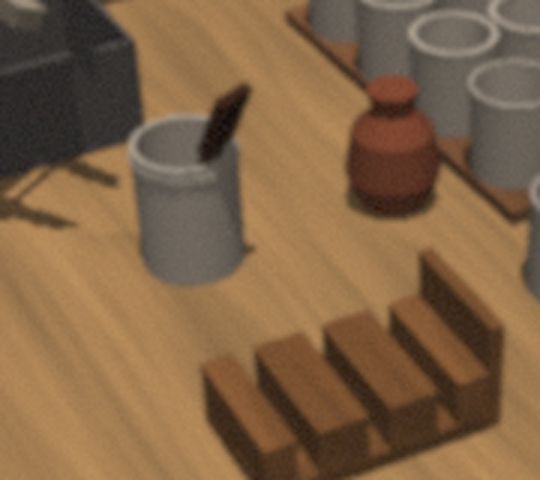

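>>> carry_out --pt "0.6 0 0 0 0 0.7 0.8" --pt "0.6 0 0 0 0 0.85 0.95" --pt "0.6 0 0 0 0 0.85 0.95" --pt "0.6 0 0 0 0 0.85 0.95" --pt "0.6 0 0 0 0 0.85 0.95" --pt "0.6 0 0 0 0 0.85 0.95" --pt "0.6 0 0 0 0 0.85 0.95" --pt "0.6 0 0 0 0 0.85 0.95"

```text
clock: 13.7
position: [0.4743, 0.4131, 0.2169]
ee_rot: [1.88, 1.76, 0.194]
force: [-0.2, 0.1, 0.8]
width: 0.603
gripper_force: 0.0
```

>>> carry_out --pt "0.6 0 0 0 0 0.85 0.95" --pt "0.6 0 0 0 0 0.85 0.95" --pt "0.6 0 0 0 0 0.2 0.2" --pt "0.6 0 0 0 0 0 0"

```text
clock: 14.1
position: [0.4738, 0.4128, 0.2168]
ee_rot: [2.099, 1.681, 0.458]
force: [-0.4, -0.2, -0.1]
width: 0.599
gripper_force: 0.0
```

```bash
python3 - <<'E'
from plan import *
st();go([.5088,-.3303,.2245],tool(-.22,np.pi/6,-.22))
E
```

```text
14.1 q [-1.51  0.38  0.55  1.89  0.44  0.78 -1.53] p [0.4738 0.4128 0.2168] f [-0.4 -0.2 -0.1] w 0.599 g 0.0
[[ 0.218  0.841  0.495]
 [ 0.976 -0.188 -0.111]
 [-0.     0.508 -0.862]]
turn [0.09 0.   0.  ] then shift [-28.7    6.95   3.66]
```

>>> carry_out --pt "0.6 0 0 -0.9 0 0 0" --pt "0.6 0 0 -0.9 0 0 0" --pt "0.6 -0.5 0.12 0 0 0 0" --pt "0.6 -0.97 0.24 0 0 0 0" --pt "0.6 -0.97 0.24 0 0 0 0" --pt "0.6 -0.97 0.24 0 0 0 0" --pt "0.6 -0.97 0.24 0 0 0 0" --pt "0.6 -0.97 0.24 0 0 0 0"

```text
clock: 14.9
position: [0.4502, 0.2807, 0.2716]
ee_rot: [2.096, 1.682, 0.457]
force: [-0.2, 0.4, 0.6]
width: 0.601
gripper_force: 0.0
```

>>> carry_out --pt "0.6 -0.97 0.24 0 0 0 0" --pt "0.6 -0.97 0.24 0 0 0 0" --pt "0.6 -0.97 0.24 0 0 0 0" --pt "0.6 -0.97 0.24 0 0 0 0" --pt "0.6 -0.97 0.24 0 0 0 0" --pt "0.6 -0.97 0.24 0 0 0 0" --pt "0.6 -0.97 0.24 0 0 0 0" --pt "0.6 -0.97 0.24 0 0 0 0"

```text
clock: 15.7
position: [0.448, 0.0822, 0.2959]
ee_rot: [2.097, 1.682, 0.457]
force: [0.3, -0.0, 0.1]
width: 0.606
gripper_force: 0.0
```

>>> carry_out --pt "0.6 -0.97 0.24 0 0 0 0" --pt "0.6 -0.97 0.24 0 0 0 0" --pt "0.6 -0.97 0.24 0 0 0 0" --pt "0.6 -0.97 0.24 0 0 0 0" --pt "0.6 -0.97 0.24 0 0 0 0" --pt "0.6 -0.97 0.24 0 0 0 0" --pt "0.6 -0.97 0.24 0 0 0 0" --pt "0.6 -0.97 0.24 0 0 0 0"

```text
clock: 16.5
position: [0.4457, -0.1163, 0.32]
ee_rot: [2.098, 1.682, 0.456]
force: [-0.0, 0.6, -0.2]
width: 0.602
gripper_force: 0.0
```

>>> carry_out --pt "0.6 -0.97 0.24 0 0 0 0" --pt "0.6 -0.97 0.24 0 0 0 0" --pt "0.6 -0.97 0.24 0 0 0 0" --pt "0.6 -0.97 0.24 0 0 0 0" --pt "0.6 -0.97 0.24 0 0 0 0" --pt "0.6 -0.97 0.24 0 0 0 0" --pt "0.6 -0.97 0.24 0 0 0 0" --pt "0.6 0 0 0 0 0 0"

```text
clock: 17.3
position: [0.4437, -0.2918, 0.3416]
ee_rot: [2.102, 1.677, 0.457]
force: [0.4, 0.0, -0.5]
width: 0.601
gripper_force: 0.0
```

```bash
python3 - <<'E'
from plan import *
st();M=tool(-.22,np.pi/6,-.22);go([.5088,-.3303,.2245],M)
im=arm.get_image('wrist');cv2.imwrite('pics/w3.png',im['pixels'][:,:,::-1])
o=arm.observe();A=Ro.from_rotvec(o["ee_rot"]).as_matrix()
z=im["range_z"].astype(float);K=im["mtx"];T=im["tool_from_camera"]
v,u=np.mgrid[:480,:640];c=np.stack([(u-K[0,2])/K[0,0]*z,(v-K[1,2])/K[1,1]*z,z],-1).reshape(-1,3);c=c[z.ravel()>0]
p=(c@T[:3,:3].T+T[:3,3])@A.T+o["position"]
q=np.load("poses.npz")
for n,h,w in(("large",130,110),("small",100,90)):
    L=q[n];B=Ro.from_euler('ZY',[-.22,-np.pi/6]).as_matrix()
    l=(p-[L[0],L[1],.034])@B*1000
    k=(abs(l[:,0])<12)&(abs(l[:,1])<w/2+8)&(l[:,2]>60)&(l[:,2]<h+10);l=l[k]
    if len(l)<50: print(n,len(l));continue
    print(n,len(l),"x",np.percentile(l[:,0],[5,50,95]).round(1),"y",np.percentile(l[:,1],[1,99]).round(1),"z",np.percentile(l[:,2],[1,99]).round(1))
E
```

```text
17.3 q [-0.74 -0.43  1.01  2.09  0.44  0.77 -0.14] p [ 0.4437 -0.2918  0.3416] f [ 0.4  0.  -0.5] w 0.601 g 0.0
[[ 0.222  0.84   0.495]
 [ 0.975 -0.191 -0.113]
 [-0.     0.507 -0.862]]
turn [ 0.09  0.02 -0.03] then shift [-0.94  0.15  5.5 ]
large 1148 x [-3.1  1.8  6.1] y [-50.2  57.6] z [ 69.2 130.2]
small 1018 x [-2.8  2.1  6.9] y [-39.8  47.4] z [ 75.7 100. ]
```

```bash
cat >> plan.py <<'E'
def tilept(n,x,y,z):
    q=np.load("poses.npz")[n];return np.array([q[0],q[1],.034])+Ro.from_euler('ZY',[-.22,-np.pi/6]).as_matrix()@[x,y,z]
E
python3 - <<'E'
from plan import *
M=tool(-.22,np.pi/6,-.22);print(tilept("large",.001,.001,.095));go(tilept("large",.001,.001,.095),M)
E
```

```text
[ 0.57088979 -0.34314223  0.11677241]
turn [ 0.08  0.01 -0.02] then shift [-0.98  0.21 10.49]
```

View pics/w3.png

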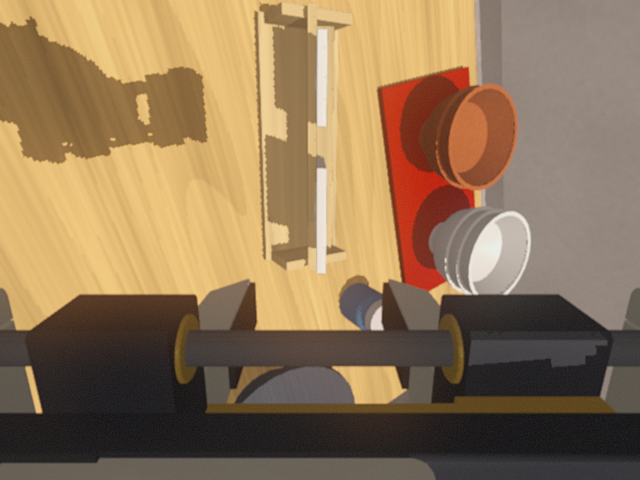

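Both tiles appear edge-on around column 321, with the large one at rows 167–272. The tool is aligned with their plane, so I'll approach.

>>> carry_out --pt "0.6 -0.3 0 0.4 0.08 0 0" --pt "0.6 -0.34 0.1 0.9 0 0 0" --pt "0.6 -0.34 0.11 0.9 0 0 0" --pt "0.6 0 0 0.9 0 0 0" --pt "0.6 0 0 0.9 0 0 0" --pt "0.6 0 0 0.9 0 0 0" --pt "0.6 0 0 0.9 0 0 0" --pt "0.6 0 0 0.9 0 0 0"

```text
clock: 18.15
position: [0.4738, -0.2865, 0.2503]
ee_rot: [2.082, 1.657, 0.437]
force: [0.3, 0.1, -0.0]
width: 0.602
gripper_force: 0.0
```

>>> carry_out --pt "0.6 0 0 0.4 0 0 0" --pt "0.6 0 0 0 0 0 0"

```text
clock: 18.35
position: [0.4737, -0.2841, 0.2474]
ee_rot: [2.08, 1.655, 0.436]
force: [1.0, -0.1, -0.2]
width: 0.598
gripper_force: 0.0
```

```bash
python3 - <<'E'
from plan import *
st();M=tool(-.22,np.pi/6,-.22);go(tilept("large",.001,.001,.095),M)
im=arm.get_image('wrist');np.savez("w4.npz",**im)
z=im["range_z"].astype(float);K=im["mtx"];T=im["tool_from_camera"]
v,u=np.mgrid[:480,:640];c=np.stack([(u-K[0,2])/K[0,0]*z,(v-K[1,2])/K[1,1]*z,z],-1).reshape(-1,3)
p=(c@T[:3,:3].T+T[:3,3]);p[z.ravel()==0]=np.nan
k=(abs(p[:,1])<.02)&(p[:,2]>.01)&(p[:,2]<.12)&(abs(p[:,0])<.09);p=p[k]*1000
print(len(p))
for a in range(10,110,10):
    q=p[(p[:,2]>a)&(p[:,2]<=a+10)]
    if len(q)>20: print(a,len(q),"x",np.percentile(q[:,0],[1,99]).round(1),"y",np.percentile(q[:,1],[2,50,98]).round(1),"z",np.median(q[:,2]).round(1))
E
```

```text
18.35 q [-1.06 -0.44  1.32  2.25  0.79  0.55 -0.47] p [ 0.4737 -0.2841  0.2474] f [ 1.  -0.1 -0.2] w 0.598 g 0.0
[[ 0.233  0.832  0.504]
 [ 0.972 -0.184 -0.145]
 [-0.028  0.523 -0.852]]
turn [0.27 0.32 0.02] then shift [-1.46  1.12  6.68]
0
```

The arm has run its null space to joint limits (j2 −0.44, j3 1.32). I'll fit a quick kinematic model from the logged poses to see which configuration reaches.

```bash
cat > kin.py <<'E'
from h import *
import itertools
from scipy.optimize import least_squares
def fk(q,prm,sg):
    o1,o7,h,a,b,L,e1,e2,e3,f1,f2,f3=prm
    R=np.eye(3);p=np.zeros(3)
    def rot(ax,t):
        nonlocal R
        R=R@Ro.from_euler(ax,t).as_matrix()
    def tr(v):
        nonlocal p
        p=p+R@np.array(v)
    rot('z',sg[0]*q[0]+o1);tr([e1,f1,h]);rot('y',q[1]);rot('z',sg[1]*q[2]);tr([e2,f2,a]);rot('y',q[3]);rot('z',sg[2]*q[4]);tr([e3,f3,b]);rot('y',q[5]);rot('z',sg[3]*q[6]+o7);tr([0,0,L])
    return p,R
E
cat > data.py <<'E'
import numpy as np
D=[([-1.29356,.43523,.02502,1.57407,-.0116,1.13401,-.07509],[.2316,.57996,.22595],[[-.929,.371,0],[.371,.929,-.001],[0,-.001,-1]]),
([-.42,.35,.16,1.72,-.06,1.08,1.31],[.5595,.117,.2264],[[-1,.021,0],[.021,1,-.002],[0,-.002,-1]]),
([-.34,.53,.14,1.82,-.1,.81,1.41],[.5836,.0857,.0894],[[-1,.015,-.004],[.015,1,-.001],[.004,-.001,-1]]),
([-.35,.4,.17,1.69,-.07,1.06,1.4],[.5889,.0817,.2073],[[-1,.016,.002],[.016,1,.001],[-.002,.001,-1]]),
([-1.1,.42,.36,1.48,.26,1.35,-.26],[.5308,.3237,.3175],[[-.501,.839,.213],[.771,.545,-.329],[-.392,0,-.92]]),
([-1.42,.71,.49,1.54,.71,1.53,-.62],[.5308,.3238,.3162],[[-.224,.838,.497],[.34,.545,-.766],[-.913,-.002,-.408]]),
([-1.37,.87,.46,1.64,.7,1.33,-.79],[.5482,.2991,.1744],[[-.223,.839,.497],[.341,.545,-.766],[-.913,-.002,-.408]]),
([-1.49,.89,.43,1.42,.6,1.58,-.73],[.4719,.4183,.2171],[[-.224,.837,.5],[.345,.548,-.762],[-.911,.001,-.412]]),
([-1.51,.38,.55,1.89,.44,.78,-1.53],[.4738,.4128,.2168],[[.218,.841,.495],[.976,-.188,-.111],[0,.508,-.862]]),
([-.74,-.43,1.01,2.09,.44,.77,-.14],[.4437,-.2918,.3416],[[.222,.84,.495],[.975,-.191,-.113],[0,.507,-.862]]),
([-1.06,-.44,1.32,2.25,.79,.55,-.47],[.4737,-.2841,.2474],[[.233,.832,.504],[.972,-.184,-.145],[-.028,.523,-.852]])]
E
cat > run.py <<'E'
from kin import *
from data import D
best=None
for sg in itertools.product([1,-1],repeat=4):
  for o7 in(0,np.pi/2,np.pi,-np.pi/2):
    def f(p):
        r=[]
        for q,x,R in D:
            a,B=fk(np.array(q),p,sg);r+=list((a-x)*3)+list((B-np.array(R)).ravel())
        return r
    s=least_squares(f,[0,o7,.34,.4,.4,.3]+[0]*6,max_nfev=40)
    if best is None or s.cost<best[0]: best=(s.cost,s.x,sg);print(best[0],sg)
c,x,sg=best;print(x.round(4))
for q,p,R in D: print(((fk(np.array(q),x,sg)[0]-p)*1000).round(0))
np.savez("kin.npz",x=x,sg=sg)
E
python3 run.py
```

```text
20.906170981903337 (1, 1, 1, 1)
20.906170904985853 (1, 1, 1, 1)
20.906170891741404 (1, 1, 1, 1)
17.312709133175566 (1, 1, 1, -1)
17.312709118107655 (1, 1, 1, -1)
17.31270911628463 (1, 1, 1, -1)
17.120357513696757 (1, 1, -1, -1)
17.12035750162484 (1, 1, -1, -1)
16.219671239894943 (1, -1, 1, 1)
16.21967121275737 (1, -1, 1, 1)
15.965597509426438 (1, -1, -1, 1)
15.965597496957594 (1, -1, -1, 1)
15.965597496898583 (1, -1, -1, 1)
11.966484521910948 (1, -1, -1, -1)
11.966484518717149 (1, -1, -1, -1)
5.347277304140054 (-1, 1, 1, -1)
5.347277303886836 (-1, 1, 1, -1)
5.34727730366455 (-1, 1, 1, -1)
0.001061760333419926 (-1, -1, -1, -1)
0.0010617603334198882 (-1, -1, -1, -1)
0.0010617603334198858 (-1, -1, -1, -1)
[-2.5000e-03  1.5676e+00  2.6800e-01  5.6290e-01  4.2980e-01  3.7480e-01
  1.0000e-04 -6.4000e-03 -4.4000e-03 -3.8500e-02 -1.7200e-02  3.4000e-03]
[1. 0. 2.]
[-1. -0. -1.]
[-1.  3. -3.]
[-1. -2.  1.]
[ 1. -2. -0.]
[-1. -1. -4.]
[2. 2. 1.]
[-1.  0.  1.]
[2. 2. 4.]
[1. 1. 2.]
[-1. -0. -3.]
```

```bash
cat > ik.py <<'E'
from kin import *
from plan import tool,tilept
k=np.load("kin.npz");X,SG=k["x"],k["sg"]
lo=np.array([-2.62,-.44,-1.27,.08,-1.32,.12,-2.74]);hi=np.array([2.62,2.09,1.32,2.57,4.46,2,2.74])
def ik(p,M,n=60,m=.03,seed=0):
    rng=np.random.default_rng(seed);out=[]
    for i in range(n):
        f=lambda q:np.r_[(fk(q,X,SG)[0]-p)*3,(fk(q,X,SG)[1]-M).ravel(),.0005*(q[2])]
        s=least_squares(f,rng.uniform(lo+.1,hi-.1),bounds=(lo+m,hi-m),max_nfev=60)
        if s.cost<1e-5: out.append(s.x)
    return out
if __name__=="__main__":
    F=np.diag([-1,-1,1])
    for nm,z in(("large",.095),("small",.066)):
      for fl in(0,1):
        M=tool(-.22,np.pi/6,-.22);M=M@F if fl else M
        for d in(0,.125):
            r=ik(tilept(nm,.001,.001,z+d),M,40);print(nm,"flip",fl,d,len(r))
            seen=[]
            for q in r:
                if all(abs(q-s).max()>.25 for s in seen): seen.append(q);print("  ",q.round(2))
                if len(seen)>5:break
E
python3 ik.py
```

```text
large flip 0 0 27
   [ 1.34  0.74 -1.15  1.99  1.26  0.55 -0.77]
   [ 0.51  0.43  0.04  2.08 -0.92  0.22  1.18]
   [ 0.81  0.46 -0.34  2.05 -0.07  0.16  0.39]
   [ 1.09  0.54 -0.72  2.02  0.81  0.26 -0.43]
   [ 0.63  0.43 -0.11  2.07 -0.67  0.18  0.95]
   [ 0.9   0.48 -0.46  2.04  0.27  0.18  0.06]
large flip 0 0.125 27
   [ 1.49  0.41 -1.13  2.01  0.52  0.48 -0.14]
   [ 0.4   0.18  0.23  2.09 -0.58  0.44  0.87]
   [ 0.91  0.22 -0.37  2.05 -0.25  0.4   0.56]
   [ 1.33  0.32 -0.88  2.02  0.22  0.42  0.13]
   [ 1.12  0.26 -0.62  2.04 -0.05  0.4   0.38]
   [-0.21  0.25  0.99  2.13 -0.93  0.58  1.22]
large flip 1 0 30
   [ 1.3   0.69 -1.08  1.99  1.2   0.49  2.4 ]
   [ 0.29  0.44  0.33  2.09 -1.21  0.33 -1.69]
   [ 1.16  0.58 -0.83  2.01  0.96  0.32  2.58]
   [ 0.55  0.43 -0.01  2.07 -0.84  0.21 -2.03]
large flip 1 0.125 11
   [ 0.86  0.21 -0.31  2.06 -0.29  0.4  -2.55]
   [-0.33  0.32  1.18  2.14 -1.04  0.66 -1.81]
   [ 0.14  0.19  0.54  2.11 -0.71  0.48 -2.14]
   [-0.1   0.22  0.83  2.13 -0.85  0.53 -2.  ]
   [ 0.59  0.19 -0.    2.08 -0.47  0.42 -2.38]
small flip 0 0 21
   [ 0.99  0.67 -1.02  2.07  1.48  0.54 -1.27]
   [ 0.54  0.47 -0.36  2.11  1.19  0.15 -1.11]
   [ 0.73  0.52 -0.61  2.1   1.35  0.28 -1.22]
small flip 0 0.125 25
   [ 1.22  0.42 -1.18  2.1   0.95  0.5  -0.82]
   [-0.32  0.18  0.68  2.22 -0.59  0.3   0.63]
   [ 0.27  0.17 -0.    2.18 -0.1   0.27  0.13]
   [ 0.79  0.24 -0.6   2.13  0.41  0.31 -0.34]
   [ 0.56  0.2  -0.33  2.15  0.17  0.28 -0.12]
   [-0.62  0.26  1.09  2.24 -0.93  0.4   0.97]
small flip 1 0 22
   [ 1.03  0.72 -1.1   2.07  1.51  0.61  1.87]
   [ 0.76  0.53 -0.65  2.09  1.36  0.3   1.91]
   [ 0.54  0.47 -0.36  2.11  1.19  0.15  2.03]
small flip 1 0.125 29
   [ 1.16  0.37 -1.08  2.1   0.86  0.45  2.4 ]
   [-0.66  0.28  1.16  2.24 -0.99  0.43 -2.11]
   [-0.09  0.17  0.41  2.21 -0.4   0.28 -2.71]
   [ 0.88  0.26 -0.71  2.13  0.51  0.33  2.71]
   [-0.35  0.19  0.72  2.22 -0.63  0.31 -2.48]
```

```bash
cat > sim.py <<'E'
from ik import *
from data import D
def jac(q):
    p,R=fk(q,X,SG);J=np.zeros((6,7));e=1e-5
    for i in range(7):
        d=q.copy();d[i]+=e;p2,R2=fk(d,X,SG);J[:3,i]=(p2-p)/e;J[3:,i]=Ro.from_matrix(R2@R.T).as_rotvec()/e
    return J
def step(q,p,M,it=4):
    for _ in range(it):
        a,R=fk(q,X,SG);J=jac(q)
        q=np.clip(q+np.linalg.pinv(J,rcond=.01)@np.r_[p-a,Ro.from_matrix(M@R.T).as_rotvec()],lo,hi)
    return q
def run(q,rows,p=None,M=None):
    """rows: list of (n, shift3, turn3) as in the moves"""
    a,R=fk(q,X,SG);p=a if p is None else p;M=R if M is None else M
    for n,s,t in rows:
        for _ in range(n):
            p=p+M@np.array(s)*.025;M=M@Ro.from_rotvec(np.array(t)*.1).as_matrix();q=step(q,p,M)
    return q,p,M
if __name__=="__main__":
    q=np.array(D[0][0]);z=[0,0,0]
    q,p,M=run(q,[(4,z,[0,0,-.91]),(23,[-.58,-.79,0],z)]);print(q.round(2),"seen",D[1][0])
    q,p,M=run(np.array(D[7][0]),[(10,z,[0,.85,.95])]);print(q.round(2),"seen",D[8][0])
    q,p,M=run(np.array(D[8][0]),[(2,[0,0,-.9],z),(28,[-.97,.24,0],z)]);print(q.round(2),"seen",D[9][0])
E
python3 sim.py
```

```text
[-0.42  0.35  0.15  1.71 -0.06  1.09  1.3 ] seen [-0.42, 0.35, 0.16, 1.72, -0.06, 1.08, 1.31]
[-1.51  0.38  0.54  1.88  0.43  0.79 -1.52] seen [-1.51, 0.38, 0.55, 1.89, 0.44, 0.78, -1.53]
[-0.8  -0.44  0.98  2.11  0.53  0.81 -0.26] seen [-0.74, -0.43, 1.01, 2.09, 0.44, 0.77, -0.14]
```

```bash
nproc; cat > search.py <<'E'
from sim import *
from multiprocessing import Pool
import sys,time
def seg(q,p,M,p2,M2,margins,order=0):
    """turn first then shift (order 0) or shift first (1), <=.09 rad and <=.024 m a row"""
    rv=Ro.from_matrix(M.T@M2).as_rotvec();nt=int(np.ceil(np.abs(rv).max()/.095-1e-9));ns=int(np.ceil(np.abs((M2 if order==0 else M).T@(p2-p)).max()/.024-1e-9))
    def turn(q,M):
        for i in range(nt):
            M=M@Ro.from_rotvec(rv/nt).as_matrix();q=step(q,p if order==0 else p2,M,1);margins.append(np.minimum(q-lo,hi-q).min())
        return q
    def shift(q,M):
        for i in range(ns): q=step(q,p+(p2-p)*(i+1)/ns,M,1);margins.append(np.minimum(q-lo,hi-q).min())
        return q
    if order==0: q=turn(q,M);q=shift(q,M2)
    else: q=shift(q,M);q=turn(q,M)
    return q,p2,M2,nt+ns
def trial(a):
    q0,w,goals=a
    q=q0.copy();p,M=fk(q,X,SG);m=[];n=0
    for x in w+goals:
        q,p,M,k=seg(q,p,M,x[0],x[1],m,x[2]);n+=k
    e=np.linalg.norm(fk(q,X,SG)[0]-p)
    return (-1 if e>.002 else min(m[8:])),n,q
def wp(rng,r=(.4,.65),az=(-.7,.9),z=(.25,.42)):
    R,A=rng.uniform(*r),rng.uniform(*az);ya=A+rng.uniform(-1.6,1.6)
    return [np.array([R*np.cos(A),R*np.sin(A),rng.uniform(*z)]),tool(ya,rng.uniform(0,.9),A+rng.uniform(-3.1,3.1)),int(rng.integers(2)),(ya,)]
def search(q0,goals,nw,N,T,**kw):
    rng=np.random.default_rng(1);jobs=[(q0,[wp(rng,**kw) for _ in range(nw)],goals) for _ in range(N)]
    res=[];t=time.time()
    with Pool() as P:
        for j,r in zip(jobs,P.imap(trial,jobs,chunksize=4)):
            res.append((r,j[1]))
            if time.time()-t>T: P.terminate();break
    res.sort(key=lambda r:-(r[0][0]-.002*r[0][1]));return res
if __name__=="__main__":
    from cell import arm
    q0=arm.observe()["joints"]
    M=tool(-.22,np.pi/6,-.22)
    goals=[(tilept("large",.001,.001,.22),M,0),(tilept("large",.001,.001,.095),M,0)]
    for nw in(0,1,2):
        r=search(q0,goals,nw,1 if nw==0 else 1500,150)
        print(nw,len(r))
        for (m,n,q),w in r[:3]:
            print(round(m,3),n,q.round(2))
            for x in w: print("   ",x[0].round(3),Ro.from_matrix(x[1]).as_rotvec().round(3).tolist(),x[2])
E
OMP_NUM_THREADS=1 timeout 560 python3 search.py
```

```text
4
0 1
-1 9 [-1.5  -0.44  1.32  2.33  1.19  0.26 -0.68]
1 1500
0.107 28 [ 0.29  0.44  0.33  2.1  -1.21  0.33  1.45]
    [ 0.574 -0.279  0.274] [2.211, 1.434, -0.659] 0
0.074 35 [ 0.28  0.44  0.35  2.1  -1.23  0.34  1.46]
    [ 0.512 -0.375  0.264] [2.991, 0.367, -0.485] 0
0.051 25 [ 0.23  0.45  0.42  2.1  -1.27  0.36  1.5 ]
    [ 0.597 -0.218  0.286] [2.32, 1.434, -0.086] 0
2 1500
0.143 65 [ 0.42  0.43  0.16  2.09 -1.06  0.26  1.32]
    [ 0.427 -0.112  0.345] [1.994, 1.812, 0.066] 1
    [0.641 0.021 0.259] [0.646, 2.773, 0.297] 1
0.137 62 [ 0.32  0.44  0.29  2.09 -1.18  0.31  1.42]
    [0.499 0.07  0.389] [-2.894, -0.926, -0.168] 1
    [ 0.602 -0.047  0.299] [2.821, 0.488, 0.139] 0
0.153 74 [ 0.35  0.43  0.26  2.09 -1.16  0.3   1.4 ]
    [0.452 0.33  0.375] [-1.69, -2.495, -0.101] 1
    [ 0.446 -0.113  0.329] [-1.707, -2.321, -0.592] 1
```

```bash
python3 - <<'E'
from plan import *
go([.574,-.279,.274],Ro.from_rotvec([2.211,1.434,-.659]).as_matrix())
E
```

```text
turn [ 4.97 -6.5   0.03] then shift [ 0.96  3.69 -1.6 ]
```

>>> carry_out --pt "0.6 0 0 0 0.71 -0.93 0" --pt "0.6 0 0 0 0.71 -0.93 0" --pt "0.6 0 0 0 0.71 -0.93 0" --pt "0.6 0 0 0 0.71 -0.93 0" --pt "0.6 0 0 0 0.71 -0.93 0" --pt "0.6 0 0 0 0.71 -0.93 0" --pt "0.6 0 0 0 0.71 -0.93 0" --pt "0.6 0 0 0 0 0 0"

```text
clock: 19.2
position: [0.3773, -0.26, 0.3158]
ee_rot: [2.179, 1.449, -0.548]
force: [1.0, 0.2, -0.4]
width: 0.601
gripper_force: 0.0
```

>>> carry_out --pt "0.6 0.24 0.92 -0.4 0 0 0" --pt "0.6 0.24 0.92 -0.4 0 0 0" --pt "0.6 0.24 0.92 -0.4 0 0 0" --pt "0.6 0.24 0.92 -0.4 0 0 0" --pt "0.6 0 0 0 0 0 0"

```text
clock: 19.7
position: [0.43, -0.2465, 0.3742]
ee_rot: [2.167, 1.459, -0.482]
force: [-0.8, 0.2, 0.7]
width: 0.599
gripper_force: 0.0
```

```bash
python3 - <<'E'
from plan import *
st();go(tilept("large",.001,.001,.22),tool(-.22,np.pi/6,-.22))
from search import *
q0=arm.observe()["joints"];M=tool(-.22,np.pi/6,-.22)
goals=[(tilept("large",.001,.001,.22),M,0),(tilept("large",.001,.001,.095),M,0)]
print(trial((q0,[],goals)))
E
```

```text
19.7 q [-1.71 -0.44  1.32  1.93  0.94  1.69 -0.93] p [ 0.43   -0.2465  0.3742] f [-0.8  0.2  0.7] w 0.599 g 0.0
[[ 0.37   0.929 -0.022]
 [ 0.76  -0.316 -0.568]
 [-0.535  0.193 -0.823]]
turn [-3.5   6.09 -0.04] then shift [-2.54  0.35  7.09]
(-1, 21, array([-1.50085285, -0.44      ,  1.32      ,  2.33421179,  1.20391094,
        0.26344774, -0.69305659]))
```

```bash
cat > s2.py <<'E'
import search
from search import *
from cell import arm
def trial2(a):
    q0,w,goals=a;q=q0.copy();p,M=fk(q,X,SG);m=[];n=0
    for x in w+goals:
        q,p,M,k=seg(q,p,M,x[0],x[1],m,x[2]);n+=k
        if len(m)>4 and min(m[4:])<.02: return -1,n,q
    return min(m[4:]),n,q
o=arm.observe();q0=o["joints"];p0,M0=fk(q0,X,SG);print("model err",(p0-o["position"]).round(4))
M=tool(-.22,np.pi/6,-.22)
goals=[(tilept("large",.001,.001,.22),M,0),(tilept("large",.001,.001,.095),M,0)]
rng=np.random.default_rng(3)
def near():
    while 1:
        p=p0+rng.uniform(-.15,.15,3)
        if p[2]>.27: return [p,M0@Ro.from_rotvec(rng.uniform(-.8,.8,3)).as_matrix(),int(rng.integers(2))]
for nw in(0,1):
    jobs=[(q0,[near()]+[wp(rng) for _ in range(nw)],goals) for _ in range(8000)];res=[];t=time.time()
    with Pool() as P:
        for j,r in zip(jobs,P.imap(trial2,jobs,chunksize=8)):
            res.append((r,j[1]))
            if time.time()-t>200: P.terminate();break
    res.sort(key=lambda r:-(r[0][0]-.001*r[0][1]));print(len(res),sum(r[0][0]>0 for r in res))
    for (m,n,q),w in res[:4]:
        if m<0: continue
        print(round(m,3),n,q.round(2))
        for x in w: print("   ",x[0].round(3),Ro.from_matrix(x[1]).as_rotvec().round(3).tolist(),x[2])
E
OMP_NUM_THREADS=1 timeout 560 python3 s2.py
```

```text
model err [-0.0045 -0.0023 -0.0022]
8000 0
8000 4
0.068 64 [ 0.25  0.45  0.39  2.1  -1.25  0.35  1.48]
    [ 0.371 -0.164  0.457] [1.565, 0.27, -0.449] 1
    [ 0.543 -0.333  0.383] [-1.151, -2.851, 0.282] 1
0.051 62 [ 0.31  0.44  0.31  2.09 -1.19  0.32  1.43]
    [ 0.366 -0.267  0.412] [1.821, 0.411, -0.25] 1
    [0.634 0.032 0.364] [2.259, 1.965, -0.031] 1
0.045 63 [ 0.22  0.45  0.43  2.1  -1.27  0.37  1.5 ]
    [ 0.532 -0.152  0.41 ] [1.878, 0.645, 0.089] 0
    [0.561 0.08  0.251] [-2.672, -1.436, -0.177] 1
0.025 59 [ 0.34  0.43  0.27  2.09 -1.16  0.3   1.4 ]
    [ 0.343 -0.252  0.466] [1.833, 0.458, -0.526] 1
    [ 0.522 -0.318  0.272] [1.028, 2.82, 0.295] 1
```

```bash
cat > s3.py <<'E'
from search import *
from cell import arm
R=np.load("poses.npz")["rack"]
def rk(x,y,z): return np.array([R[0],R[1],0])+Ro.from_euler('z',R[2]).apply([x,y,z])
MT=tool(-.22,np.pi/6,-.22);MR=tool(R[2])
F=np.diag([-1.,-1,1])
def tp(n,z): return tilept(n,.001,.001,z)
def chain(n,x,g,fl):
    T,V=(MT@F,MR@F) if fl else (MT,MR)
    l=tp(n,g+.125);top=.015+g
    return [(l,T,0),(tp(n,g),T,0),(l,T,0),(np.array([l[0],l[1],.27]),V,1),(rk(x,0,top+.12),V,0),(rk(x,0,top),V,0),(rk(x,0,top+.12),V,0)]
def trial3(a):
    q0,w,goals=a;q=q0.copy();p,M=fk(q,X,SG);m=[];n=0
    for i,x in enumerate(w+goals):
        q,p,M,k=seg(q,p,M,x[0],x[1],m,x[2]);n+=k
        if len(m)>4 and min(m[4:])<.025: return -1,n,q,i
    return min(m[4:]),n,q,len(w+goals)
def dosearch(q0,pre,nw,goals,T,seed):
    rng=np.random.default_rng(seed)
    jobs=[(q0,pre+[wp(rng) for _ in range(nw)],goals) for _ in range(8000)];res=[];t=time.time()
    with Pool() as P:
        for j,r in zip(jobs,P.imap(trial3,jobs,chunksize=8)):
            res.append((r,j[1]))
            if time.time()-t>T: P.terminate();break
    res.sort(key=lambda r:(-r[0][3],-(min(r[0][0],.12)-.001*r[0][1])));print(nw,len(res),[sum(r[0][3]>=k for r in res) for k in range(1,18)])
    for (m,n,q,i),w in res[:3]:
        print(round(m,3),n,i,q.round(2))
        for x in w: print("   ",x[0].round(3),Ro.from_matrix(x[1]).as_rotvec().round(3).tolist(),x[2])
if __name__=="__main__":
    q0=arm.observe()["joints"]
    pre=[(np.array([.366,-.267,.412]),Ro.from_rotvec([1.821,.411,-.25]).as_matrix(),1)]
    for fl in(0,1):
      g=chain("large",.056,.095,fl)+chain("small",-.056,.066,fl)
      for nw in(1,2):
        print("flip",fl);dosearch(q0,pre,nw,g,130,5)
E
OMP_NUM_THREADS=1 timeout 570 python3 s3.py
```

```text
flip 0
1 7417 [7417, 2196, 708, 457, 457, 457, 457, 457, 457, 457, 0, 0, 0, 0, 0, 0, 0]
-1 110 10 [ 0.25  0.44  0.    2.16 -0.69  0.12  0.72]
    [ 0.366 -0.267  0.412] [1.821, 0.411, -0.25] 1
    [ 0.434 -0.327  0.251] [2.829, 0.907, -0.445] 1
-1 110 10 [ 0.25  0.44  0.01  2.16 -0.77  0.12  0.79]
    [ 0.366 -0.267  0.412] [1.821, 0.411, -0.25] 1
    [ 0.512 -0.334  0.312] [2.263, 1.901, 0.108] 1
-1 110 10 [ 0.24  0.44  0.02  2.16 -0.86  0.12  0.89]
    [ 0.366 -0.267  0.412] [1.821, 0.411, -0.25] 1
    [ 0.498 -0.329  0.326] [2.732, 1.212, 0.252] 1
flip 0
2 7289 [7289, 2151, 1504, 507, 302, 302, 302, 302, 302, 302, 302, 0, 0, 0, 0, 0, 0]
-1 123 11 [ 0.24  0.44  0.02  2.16 -0.86  0.12  0.89]
    [ 0.366 -0.267  0.412] [1.821, 0.411, -0.25] 1
    [ 0.521 -0.255  0.28 ] [2.315, 2.093, -0.075] 1
    [ 0.568 -0.191  0.392] [1.932, 1.957, -0.059] 1
-1 128 11 [ 0.23  0.44  0.04  2.16 -0.96  0.12  0.98]
    [ 0.366 -0.267  0.412] [1.821, 0.411, -0.25] 1
    [ 0.451 -0.262  0.336] [2.81, -0.54, -0.4] 1
    [ 0.528 -0.214  0.267] [2.768, 1.006, 0.437] 0
-1 128 11 [ 0.26  0.44 -0.01  2.16 -0.
[... 721 characters left out ...]

2 7049 [7049, 2095, 1465, 36, 21, 21, 19, 0, 0, 0, 0, 0, 0, 0, 0, 0, 0]
-1 109 7 [-0.91  0.52  1.02  1.71 -0.48  1.18 -2.74]
    [ 0.366 -0.267  0.412] [1.821, 0.411, -0.25] 1
    [ 0.542 -0.281  0.273] [-2.885, -1.065, -0.038] 1
    [ 0.471 -0.327  0.28 ] [2.64, 0.765, 0.609] 0
-1 110 7 [-0.94  0.55  1.08  1.72 -0.52  1.19 -2.74]
    [ 0.366 -0.267  0.412] [1.821, 0.411, -0.25] 1
    [ 0.552 -0.125  0.294] [-2.299, -0.099, -0.105] 1
    [ 0.434 -0.302  0.299] [-2.379, 0.528, -0.114] 0
-1 111 7 [-0.92  0.53  1.04  1.71 -0.49  1.18 -2.74]
    [ 0.366 -0.267  0.412] [1.821, 0.411, -0.25] 1
    [ 0.501 -0.402  0.401] [2.23, 1.451, -1.111] 1
    [ 0.388 -0.29   0.266] [-2.811, -0.315, -0.268] 1
```

```bash
python3 - <<'E'
from plan import *
o=arm.observe();A=Ro.from_rotvec(o["ee_rot"]).as_matrix()
p1=np.array([.366,-.267,.412]);M1=Ro.from_rotvec([1.821,.411,-.25]).as_matrix()
p2=np.array([.498,-.329,.326]);M2=Ro.from_rotvec([2.732,1.212,.252]).as_matrix()
r=lambda a,b:(Ro.from_matrix(a.T@b).as_rotvec()/.1).round(2)
print((A.T@(p1-o["position"])/.025).round(2),r(A,M1));print((M1.T@(p2-p1)/.025).round(2),r(M1,M2))
E
```

```text
[-2.38 -1.83 -0.72] [-5.26 -4.57  7.41]
[ 5.75 -0.3   3.56] [ 8.98  8.27 -2.09]
```

>>> carry_out --pt "0.6 -0.79 -0.61 -0.24 0 0 0" --pt "0.6 -0.79 -0.61 -0.24 0 0 0" --pt "0.6 -0.79 -0.61 -0.24 0 0 0" --pt "0.6 0 0 0 -0.66 -0.57 0.93" --pt "0.6 0 0 0 -0.66 -0.57 0.93" --pt "0.6 0 0 0 -0.66 -0.57 0.93" --pt "0.6 0 0 0 -0.66 -0.57 0.93" --pt "0.6 0 0 0 -0.66 -0.57 0.93"

```text
clock: 20.5
position: [0.3636, -0.2675, 0.41]
ee_rot: [1.982, 0.782, -0.338]
force: [0.5, 1.5, -0.3]
width: 0.598
gripper_force: 0.0
```

>>> carry_out --pt "0.6 0 0 0 -0.66 -0.57 0.93" --pt "0.6 0 0 0 -0.66 -0.57 0.93" --pt "0.6 0 0 0 -0.66 -0.57 0.93" --pt "0.6 0 0 0 0 0 0"

```text
clock: 20.9
position: [0.3641, -0.2659, 0.411]
ee_rot: [1.81, 0.412, -0.257]
force: [1.4, 0.7, 1.4]
width: 0.603
gripper_force: 0.0
```

```bash
python3 - <<'E'
from s3 import *
from plan import *
o=st();A=Ro.from_rotvec(o["ee_rot"]).as_matrix();p=o["position"]
p2=np.array([.498,-.329,.326]);M2=Ro.from_rotvec([2.732,1.212,.252]).as_matrix()
print("shift first",(A.T@(p2-p)/.025).round(2),"turn",(Ro.from_matrix(A.T@M2).as_rotvec()/.1).round(2))
g=chain("large",.056,.095,0)
for w in([],[(p2,M2,1)],[(p2,M2,0)],[(tp("large",.25),tool(-.22),0)],[(tp("large",.25),tool(-.22),1)]): print(trial3((o["joints"],list(w),g)))
E
```

```text
20.9 q [-1.23  0.13  0.95  2.32  1.13  1.45 -1.99] p [ 0.3641 -0.2659  0.411 ] f [1.4 0.7 1.4] w 0.603 g 0.0
[[ 0.913  0.406  0.038]
 [ 0.145 -0.236 -0.961]
 [-0.381  0.883 -0.274]]
shift first [ 5.82 -0.23  3.56] turn [ 9.04  8.37 -2.04]
(-1, 23, array([-1.25454698, -0.44      ,  1.32      ,  2.16035258,  0.71484743,
        0.52897549, -0.28367454]), 0)
(np.float64(0.09506229325103499), 75, array([-0.73578745,  0.4315151 ,  0.71324008,  1.69997372, -0.30747692,
        1.12552552,  0.0267383 ]), 8)
(-1, 16, array([-1.44870187, -0.44      ,  1.32      ,  1.76480789,  0.60836437,
        1.22213013, -0.74915974]), 0)
(-1, 18, array([-1.68119409, -0.44      ,  1.32      ,  1.79498144,  0.67698053,
        1.3496027 , -0.3287899 ]), 0)
(np.float64(0.10046620446887078), 75, array([-0.44543471,  0.38075528,  0.28297336,  1.67397837, -0.11626461,
        1.10339498, -0.16830286]), 8)
```

```bash
python3 - <<'E'
from s3 import *
from plan import *
o=arm.observe();A=Ro.from_rotvec(o["ee_rot"]).as_matrix();p2=tp("large",.25)+[0,0,.03];M2=tool(-.22)
print(p2,trial3((o["joints"],[(p2,M2,1)],chain("large",.056,.095,0))))
print("shift first",(A.T@(p2-o["position"])/.025).round(2),"turn",(Ro.from_matrix(A.T@M2).as_rotvec()/.1).round(2))
E
```

```text
[ 0.49525773 -0.32622944  0.28100635] (np.float64(0.13851229921519592), 75, array([-0.56401837,  0.39258965,  0.45255835,  1.68499738, -0.18774548,
        1.1072518 , -0.09632855]), 8)
shift first [ 6.42 -1.89  3.94] turn [ 8.7  10.1  -7.71]
```

>>> carry_out --pt "0.6 0.92 -0.27 0.56 0 0 0" --pt "0.6 0.92 -0.27 0.56 0 0 0" --pt "0.6 0.92 -0.27 0.56 0 0 0" --pt "0.6 0.92 -0.27 0.56 0 0 0" --pt "0.6 0.92 -0.27 0.56 0 0 0" --pt "0.6 0.92 -0.27 0.56 0 0 0" --pt "0.6 0.92 -0.27 0.56 0 0 0" --pt "0.6 0 0 0 0.4 0.46 -0.35"

```text
clock: 21.7
position: [0.4991, -0.3248, 0.2786]
ee_rot: [1.856, 0.483, -0.25]
force: [0.3, 0.4, 0.1]
width: 0.6
gripper_force: 0.0
```

>>> carry_out --pt "0.6 0 0 0 0.79 0.92 -0.7" --pt "0.6 0 0 0 0.79 0.92 -0.7" --pt "0.6 0 0 0 0.79 0.92 -0.7" --pt "0.6 0 0 0 0.79 0.92 -0.7" --pt "0.6 0 0 0 0.79 0.92 -0.7" --pt "0.6 0 0 0 0.79 0.92 -0.7" --pt "0.6 0 0 0 0.79 0.92 -0.7" --pt "0.6 0 0 0 0.79 0.92 -0.7"

```text
clock: 22.5
position: [0.4913, -0.3277, 0.2803]
ee_rot: [2.324, 1.378, -0.122]
force: [-0.7, 0.0, -1.9]
width: 0.602
gripper_force: 0.0
```

>>> carry_out --pt "0.6 0 0 0 0.79 0.92 -0.7" --pt "0.6 0 0 0 0.79 0.92 -0.7" --pt "0.6 0 0 0 0.4 0.46 -0.35" --pt "0.6 0 0 0 0 0 0"

```text
clock: 22.9
position: [0.4897, -0.3312, 0.28]
ee_rot: [2.429, 1.693, -0.069]
force: [-0.4, -0.9, -0.5]
width: 0.597
gripper_force: 0.0
```

```bash
python3 - <<'E'
from s3 import *
from plan import *
o=st();print(trial3((o["joints"],[],chain("large",.056,.095,0))))
go(tp("large",.19),MT)
E
```

```text
22.9 q [-0.02  0.27  0.56  1.75 -0.03  1.02  0.18] p [ 0.4897 -0.3312  0.28  ] f [-0.4 -0.9 -0.5] w 0.597 g 0.0
[[ 0.35   0.934  0.064]
 [ 0.926 -0.335 -0.173]
 [-0.14   0.12  -0.983]]
(np.float64(0.13432976823140041), 56, array([-0.55264463,  0.39101884,  0.43604241,  1.68396161, -0.18063084,
        1.10663991, -0.10355782]), 7)
turn [-4.1  1.8 -0.9] then shift [ 0.24 -0.43  3.49]
```

>>> carry_out --pt "0.6 0 0 0 -0.7 0.3 -0.15" --pt "0.6 0 0 0 -0.7 0.3 -0.15" --pt "0.6 0 0 0 -0.7 0.3 -0.15" --pt "0.6 0 0 0 -0.7 0.3 -0.15" --pt "0.6 0 0 0 -0.7 0.3 -0.15" --pt "0.6 0 0 0 -0.6 0.3 -0.15" --pt "0.6 0 0 0 0 0 0"

```text
clock: 23.6
position: [0.4878, -0.3282, 0.2777]
ee_rot: [2.107, 1.688, 0.449]
force: [-0.7, -0.6, -0.7]
width: 0.599
gripper_force: 0.0
```

```bash
cat > tl.py <<'E'
from plan import *
def seetile(zmin=.0,zmax=.16):
    im=arm.get_image('wrist')
    z=im["range_z"].astype(float);K=im["mtx"];T=im["tool_from_camera"]
    v,u=np.mgrid[:480,:640];c=np.stack([(u-K[0,2])/K[0,0]*z,(v-K[1,2])/K[1,1]*z,z],-1).reshape(-1,3)
    p=(c@T[:3,:3].T+T[:3,3])[z.ravel()>0];col=im["pixels"].reshape(-1,3)[z.ravel()>0]
    k=(abs(p[:,1])<.018)&(p[:,2]>zmin)&(p[:,2]<zmax)&(abs(p[:,0])<.1);p=p[k]*1000
    for a in np.arange(zmin*1000,zmax*1000,10):
        q=p[(p[:,2]>a)&(p[:,2]<=a+10)]
        if len(q)>20: print(a,len(q),"x",np.percentile(q[:,0],[1,99]).round(1),"y",np.percentile(q[:,1],[2,50,98]).round(1),"z",np.median(q[:,2]).round(1))
E
python3 - <<'E'
from s3 import *
from tl import *
st();go(tp("large",.095),MT);seetile()
E
```

```text
23.6 q [ 0.2   0.09  0.47  2.06 -0.47  0.57  0.78] p [ 0.4878 -0.3282  0.2777] f [-0.7 -0.6 -0.7] w 0.599 g 0.0
[[ 0.218  0.846  0.486]
 [ 0.976 -0.189 -0.109]
 [-0.001  0.498 -0.867]]
turn [-0.02  0.01  0.  ] then shift [ 0.14 -0.3   7.26]
140.0 1702 x [-49.9  57. ] y [-10.8  -5.9  -1. ] z 147.8
150.0 23 x [-32.8  57.6] y [-9.8 -1.1 -1. ] z 153.9
```

>>> carry_out --pt "0.6 0.14 -0.26 0.5 0 0 0" --pt "0.6 0 0 0.9 0 0 0" --pt "0.6 0 0 0.9 0 0 0" --pt "0.6 0 0 0.9 0 0 0" --pt "0.6 0 0 0.9 0 0 0" --pt "0.6 0 0 0.9 0 0 0" --pt "0.6 0 0 0.9 0 0 0" --pt "0.6 0 0 0.8 0 0 0"

```text
clock: 24.45
position: [0.5687, -0.3402, 0.1281]
ee_rot: [2.105, 1.693, 0.449]
force: [0.6, 0.1, 0.0]
width: 0.602
gripper_force: 0.0
```

>>> carry_out --pt "0.6 0 0 0.56 0 0 0" --pt "0.6 0 0 0 0 0 0"

```text
clock: 24.65
position: [0.5748, -0.3414, 0.1151]
ee_rot: [2.107, 1.694, 0.448]
force: [0.7, 0.7, 0.1]
width: 0.596
gripper_force: 0.0
```

```bash
python3 - <<'E'
from s3 import *
from plan import *
st();go(tp("large",.095),MT)
E
```

```text
24.65 q [ 0.43  0.44  0.15  2.06 -0.99  0.27  1.25] p [ 0.5748 -0.3414  0.1151] f [0.7 0.7 0.1] w 0.596 g 0.0
[[ 0.215  0.849  0.483]
 [ 0.977 -0.187 -0.106]
 [ 0.     0.494 -0.869]]
turn [-0.07 -0.02  0.03] then shift [-0.1  -0.08 -0.13]
```

>>> carry_out --pt "0.05 0 -0.03 0 0 0 0" --pt "0.05 0 0 0 0 0 0" --pt "0.05 0 0 0 0 0 0" --pt "0.05 0 0 0 0 0 0" --pt "0.05 0 0 0 0 0 0" --pt "0.05 0 0 0 0 0 0" --pt "0.05 0 0 0 0 0 0" --squeeze 35

```text
clock: 25.35
position: [0.5725, -0.3433, 0.1159]
ee_rot: [2.108, 1.69, 0.447]
force: [-2.1, 0.5, 2.6]
width: 0.109
gripper_force: 35.0
```

>>> carry_out --pt "0.05 0 0 0 0 0 0" --pt "0.05 0 0 0 0 0 0"

```text
clock: 25.55
position: [0.5725, -0.3433, 0.1159]
ee_rot: [2.108, 1.69, 0.447]
force: [-4.4, 1.7, 4.5]
width: 0.107
gripper_force: 35.0
```

>>> carry_out --pt "0.05 0 0 -0.2 0 0 0" --pt "0.05 0 0 -0.5 0 0 0" --pt "0.05 0 0 -0.8 0 0 0" --pt "0.05 0 0 -0.9 0 0 0" --pt "0.05 0 0 -0.9 0 0 0" --pt "0.05 0 0 -0.9 0 0 0" --pt "0.05 0 0 -0.9 0 0 0" --pt "0.05 0 0 0 0 0 0"

```text
clock: 26.35
position: [0.5106, -0.33, 0.2288]
ee_rot: [2.106, 1.687, 0.449]
force: [0.6, -1.8, -4.5]
width: 0.109
gripper_force: 35.0
```

```bash
python3 - <<'E'
from s3 import *
from tl import *
o=st();go([o["position"][0],o["position"][1],.29],MR)
p=o["position"];print(trial3((o["joints"],[],[(np.array([p[0],p[1],.29]),MR,1)]+chain("large",.056,.095,0)[4:])))
im=arm.get_image("wrist");np.savez("w5.npz",**im)
z=im["range_z"].astype(float);K=im["mtx"];T=im["tool_from_camera"]
v,u=np.mgrid[:480,:640];c=np.stack([(u-K[0,2])/K[0,0]*z,(v-K[1,2])/K[1,1]*z,z],-1).reshape(-1,3)
q=(c@T[:3,:3].T+T[:3,3])[z.ravel()>0]*1000
q=q[(abs(q[:,1])<12)&(q[:,2]>-45)&(q[:,2]<110)&(abs(q[:,0])<70)]
for a in range(-50,70,10):
    s=q[(q[:,0]>a)&(q[:,0]<=a+10)]
    if len(s)>10: print(a,len(s),"y",np.percentile(s[:,1],[3,50,97]).round(1),"z",np.percentile(s[:,2],[2,50,98]).round(1))
E
```

```text
26.35 q [ 0.22  0.19  0.44  2.09 -0.65  0.48  0.94] p [ 0.5106 -0.33    0.2288] f [ 0.6 -1.8 -4.5] w 0.109 g 35.0
[[ 0.218  0.846  0.486]
 [ 0.976 -0.189 -0.11 ]
 [-0.001  0.498 -0.867]]
turn [ 5.2   0.49 -1.77] then shift [ 0.    0.   -2.45]
(np.float64(0.6220463249092876), 37, array([-0.53684303,  0.38900169,  0.41320059,  1.68251465, -0.17085641,
        1.10588283, -0.11346835]), 4)
-30 242 y [-3.3  1.7  6.1] z [-36.6 -35.4 -34.3]
-20 665 y [-3.4  1.3  6.1] z [-44.3 -35.6 -34.4]
-10 238 y [-5.3  1.2  8.4] z [-45.  -41.6 -34.6]
0 1013 y [-8.9  1.  10.9] z [-38.8 -30.4  -1.5]
10 1356 y [-10.1   1.   11.4] z [-39.4 -34.9  -3.3]
20 836 y [-3.3  1.3  6.3] z [-36.5 -35.4 -33.9]
30 883 y [-3.2  1.3  6.2] z [-36.6 -35.3 -33.8]
40 948 y [-3.4  1.3  6.1] z [-36.6 -35.2 -33.9]
50 1167 y [-3.1  1.3  6. ] z [-36.2 -19.7  82.4]
```

>>> carry_out --pt "0.05 0 0.41 -0.71 0 0 0" --pt "0.05 0 0.41 -0.71 0 0 0" --pt "0.05 0 0.41 -0.71 0 0 0" --pt "0.05 0 0 0 0.6 0.06 -0.2" --pt "0.05 0 0 0 0.8 0.08 -0.27" --pt "0.05 0 0 0 0.8 0.08 -0.27" --pt "0.05 0 0 0 0.8 0.08 -0.27" --pt "0.05 0 0 0 0.8 0.08 -0.27"

```text
clock: 27.2
position: [0.5119, -0.3288, 0.2866]
ee_rot: [2.236, 2.056, 0.132]
force: [0.4, 0.2, -3.7]
width: 0.112
gripper_force: 35.0
```

>>> carry_out --pt "0.05 0 0 0 0.8 0.08 -0.27" --pt "0.05 0 0 0 0.6 0.06 -0.22" --pt "0.05 0 0 0 0 0 0"

```text
clock: 27.5
position: [0.5136, -0.3281, 0.2854]
ee_rot: [-2.251, -2.179, -0.001]
force: [0.2, -0.6, -3.0]
width: 0.106
gripper_force: 35.0
```

```bash
python3 - <<'E'
from s3 import *
from plan import *
o=st();go(rk(.056,0,.25),MR);print(rk(.056,0,.25))
E
```

```text
27.5 q [ 0.11  0.4   0.55  1.55 -0.22  1.26  0.65] p [ 0.5136 -0.3281  0.2854] f [ 0.2 -0.6 -3. ] w 0.106 g 35.0
[[ 0.033  0.999 -0.005]
 [ 0.999 -0.033  0.007]
 [ 0.007 -0.006 -1.   ]]
turn [-0.06 -0.06  0.05] then shift [16.8   2.23  1.41]
[0.5853753  0.08948368 0.25      ]
```

>>> carry_out --pt "0.05 0.5 0.12 0 -0.06 -0.06 0.05" --pt "0.05 0.95 0.12 0 0 0 0" --pt "0.05 0.95 0.12 0 0 0 0" --pt "0.05 0.95 0.12 0 0 0 0" --pt "0.05 0.95 0.12 0 0 0 0" --pt "0.05 0.95 0.12 0 0 0 0" --pt "0.05 0.95 0.12 0.1 0 0 0" --pt "0.05 0.95 0.12 0.1 0 0 0"

```text
clock: 28.3
position: [0.5427, -0.1506, 0.2821]
ee_rot: [2.266, 2.172, 0.006]
force: [0.6, 0.2, -4.2]
width: 0.104
gripper_force: 35.0
```

>>> carry_out --pt "0.05 0.95 0.12 0.1 0 0 0" --pt "0.05 0.95 0.12 0.1 0 0 0" --pt "0.05 0.95 0.12 0.1 0 0 0" --pt "0.05 0.95 0.12 0.1 0 0 0" --pt "0.05 0.95 0.12 0.1 0 0 0" --pt "0.05 0.95 0.12 0.1 0 0 0" --pt "0.05 0.95 0.12 0.1 0 0 0" --pt "0.05 0.95 0.12 0.1 0 0 0"

```text
clock: 29.1
position: [0.5745, 0.0381, 0.2618]
ee_rot: [2.266, 2.172, 0.005]
force: [-0.5, 0.0, -3.7]
width: 0.103
gripper_force: 35.0
```

>>> carry_out --pt "0.05 0.95 0.12 0.1 0 0 0" --pt "0.05 0.6 0.08 0.1 0 0 0" --pt "0.05 0 0 0 0 0 0" --pt "0.05 0 0 0 0 0 0"

```text
clock: 29.5
position: [0.5812, 0.0746, 0.2574]
ee_rot: [2.265, 2.171, 0.002]
force: [0.2, -0.9, -2.2]
width: 0.105
gripper_force: 35.0
```

```bash
python3 - <<'E'
from s3 import *
from plan import *
o=st();go(rk(.056,0,.21),MR)
im=arm.get_image("wrist");cv2.imwrite("pics/w6.png",im["pixels"][:,:,::-1]);A=Ro.from_rotvec(o["ee_rot"]).as_matrix()
z=im["range_z"].astype(float);K=im["mtx"];T=im["tool_from_camera"]
v,u=np.mgrid[:480,:640];c=np.stack([(u-K[0,2])/K[0,0]*z,(v-K[1,2])/K[1,1]*z,z],-1).reshape(-1,3)
w=((c@T[:3,:3].T+T[:3,3])[z.ravel()>0])@A.T+o["position"]
r=Ro.from_euler('z',-R[2]).apply(w-[R[0],R[1],0])*1000
k=(abs(r[:,1])<70)&(abs(r[:,0])<130)
b=r[k&(r[:,2]>45)&(r[:,2]<60)]; # block tops: histogram along x
h,e=np.histogram(b[:,0],bins=np.arange(-110,112,4));print(list(zip(e[:-1].astype(int).tolist(),h.tolist())))
b=r[k&(r[:,2]>80)&(r[:,2]<100)&(r[:,0]>70)];print("board",len(b),np.percentile(b,[1,50,99],axis=0).round(1).tolist())
b=r[k&(r[:,2]>50)&(r[:,2]<60)];print("block y",np.percentile(b[:,1],[.5,99.5]).round(1))
E
```

```text
29.5 q [-0.52  0.35  0.41  1.66 -0.15  1.16 -0.11] p [0.5812 0.0746 0.2574] f [ 0.2 -0.9 -2.2] w 0.105 g 35.0
[[ 0.042  0.999  0.003]
 [ 0.999 -0.042 -0.002]
 [-0.002  0.003 -1.   ]]
turn [ 0.03  0.02 -0.04] then shift [0.6  0.14 1.89]
[(-110, 0), (-106, 0), (-102, 0), (-98, 0), (-94, 0), (-90, 8), (-86, 467), (-82, 531), (-78, 520), (-74, 510), (-70, 523), (-66, 521), (-62, 601), (-58, 0), (-54, 0), (-50, 0), (-46, 243), (-42, 517), (-38, 520), (-34, 511), (-30, 522), (-26, 514), (-22, 523), (-18, 515), (-14, 516), (-10, 521), (-6, 415), (-2, 0), (2, 0), (6, 0), (10, 268), (14, 518), (18, 523), (22, 518), (26, 519), (30, 511), (34, 518), (38, 420), (42, 244), (46, 149), (50, 68), (54, 0), (58, 0), (62, 0), (66, 209), (70, 510), (74, 527), (78, 519), (82, 515), (86, 518), (90, 551), (94, 3), (98, 4), (102, 2), (106, 0)]
board 2151 [[93.6, -50.3, 80.9], [98.6, 6.6, 94.7], [105.5, 56.1, 96.5]]
block y [-51.6  56.8]
```

View pics/w6.png

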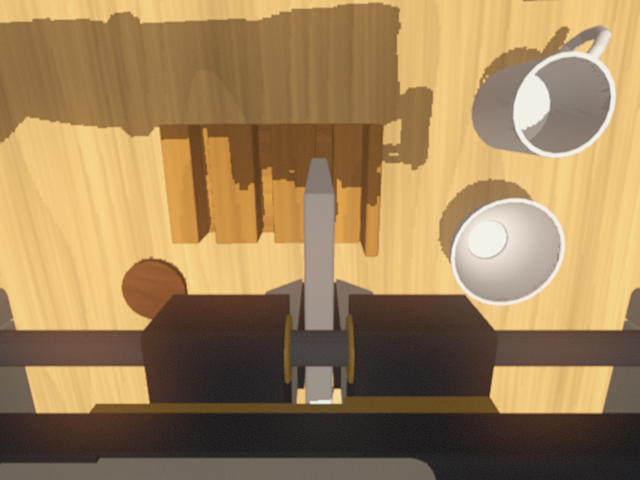

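The wrist view shows the large tile held edge-on at column 320, above the slot next to the board. The histogram puts the rack about 2 mm further in +x than my fit, after allowing for the camera bias, so I'll correct for that and lower.

>>> carry_out --pt "0.05 0.3 0.1 0.3 0.03 0.02 -0.04" --pt "0.05 0.34 0.11 0.8 0 0 0" --pt "0.05 0 0 0.8 0 0 0" --pt "0.05 0 0 0.8 0 0 0" --pt "0.05 0 0 0.6 0 0 0" --pt "0.05 0 0 0.5 0 0 0" --pt "0.05 0 0 0.2 0 0 0" --pt "0.05 0 0 0 0 0 0"

```text
clock: 30.35
position: [0.5872, 0.091, 0.1572]
ee_rot: [-2.263, -2.178, 0.0]
force: [0.1, -0.1, -2.3]
width: 0.106
gripper_force: 35.0
```

```bash
python3 - <<'E'
from s3 import *
from plan import *
o=st();go(rk(.0577,.001,.11),MR)
im=arm.get_image("top");t=load("top")
C=cloud(im).reshape(-1,3);r=Ro.from_euler('z',-R[2]).apply(C-[R[0],R[1],0])*1000
b=r[(abs(r[:,1])<50)&(r[:,2]>85)&(r[:,2]<99)&(r[:,0]>80)&(r[:,0]<115)]
print("board",len(b),np.percentile(b[:,0],[2,50,98]).round(1))
for a,bb in((-50,-20),(20,50)):
    s=b[(b[:,1]>a)&(b[:,1]<bb)];print(np.median(s[:,0]).round(1),len(s))
E
```

```text
30.35 q [-0.51  0.46  0.38  1.76 -0.2   0.96 -0.09] p [0.5872 0.091  0.1572] f [ 0.1 -0.1 -2.3] w 0.106 g 35.0
[[ 0.038  0.999 -0.   ]
 [ 0.999 -0.038  0.   ]
 [ 0.    -0.    -1.   ]]
turn [-0. -0. -0.] then shift [-0.02 -0.    1.89]
board 57 [ 90.7  95.6 102.8]
95.6 57
nan 0
  return _methods._mean(a, axis=axis, dtype=dtype,
  ret = ret.dtype.type(ret / rcount)
```

>>> carry_out --pt "0.05 0 0 0.2 0 0 0" --pt "0.05 0 0 0.2 0 0 0" --pt "0.05 0 0 0.2 0 0 0" --pt "0.05 0 0 0 0 0 0"

```text
clock: 30.8
position: [0.5869, 0.0912, 0.142]
ee_rot: [-2.263, -2.179, 0.0]
force: [-0.3, 0.2, -3.6]
width: 0.107
gripper_force: 35.0
```

>>> carry_out --pt "0.05 0 0 0.3 0 0 0" --pt "0.05 0 0 0.3 0 0 0" --pt "0.05 0 0 0.3 0 0 0" --pt "0.05 0 0 0.2 0 0 0" --pt "0.05 0 0 0.1 0 0 0" --pt "0.05 0 0 0 0 0 0"

```text
clock: 31.4
position: [0.5872, 0.0911, 0.1123]
ee_rot: [-2.263, -2.179, -0.0]
force: [0.2, 0.8, -3.5]
width: 0.108
gripper_force: 35.0
```

>>> carry_out --pt "0.05 0 0 0.06 0 0 0" --pt "0.05 0 0 0.06 0 0 0" --pt "0.05 0 0 0 0 0 0"

```text
clock: 31.7
position: [0.5874, 0.0913, 0.1098]
ee_rot: [-2.263, -2.179, -0.001]
force: [-0.1, -0.7, -3.8]
width: 0.109
gripper_force: 35.0
```

>>> carry_out --pt "0.05 0 0 0.05 0 0 0" --pt "0.05 0 0 0 0 0 0"

```text
clock: 31.9
position: [0.5877, 0.0912, 0.1089]
ee_rot: [2.263, 2.179, 0.002]
force: [-1.2, -0.1, -0.7]
width: 0.106
gripper_force: 35.0
```

>>> carry_out --pt "0.05 0 0 0.04 0 0 0" --pt "0.05 0 0 0 0 0 0"

```text
clock: 32.1
position: [0.5879, 0.091, 0.1087]
ee_rot: [2.263, 2.178, 0.003]
force: [-2.2, -1.5, 8.9]
width: 0.107
gripper_force: 35.0
```

>>> carry_out --pt "0.05 0 0 0.03 0 0 0" --pt "0.05 0 0 0 0 0 0"

```text
clock: 32.3
position: [0.588, 0.0909, 0.1086]
ee_rot: [2.263, 2.178, 0.004]
force: [-5.1, -2.2, 17.0]
width: 0.108
gripper_force: 35.0
```

>>> carry_out --pt "0.05 0 0 -0.05 0 0 0" --pt "0.35 0 0 0 0 0 0" --pt "0.35 0 0 0 0 0 0" --pt "0.35 0 0 0 0 0 0" --pt "0.35 0 0 0 0 0 0" --pt "0.35 0 0 -0.4 0 0 0" --pt "0.35 0 0 -0.8 0 0 0" --pt "0.35 0 0 -0.9 0 0 0"

```text
clock: 33.1
position: [0.587, 0.0911, 0.1612]
ee_rot: [-2.263, -2.179, 0.0]
force: [0.2, -0.0, 0.5]
width: 0.346
gripper_force: 0.0
```

>>> carry_out --pt "0.35 0 0 -0.9 0 0 0" --pt "0.35 0 0 -0.9 0 0 0" --pt "0.35 0 0 -0.9 0 0 0" --pt "0.6 0 0 -0.9 0 0 0" --pt "0.6 0 0 -0.4 0 0 0" --pt "0.6 0 0 0 0 0 0"

```text
clock: 33.7
position: [0.5881, 0.0912, 0.2621]
ee_rot: [2.262, 2.178, 0.005]
force: [1.2, 0.7, -0.4]
width: 0.558
gripper_force: 0.0
```

```bash
cat > s4.py <<'E'
from s3 import *
from plan import st
if __name__=="__main__":
    o=st();q0=o["joints"];g=chain("small",-.056,.066,0)
    print("direct",trial3((q0,[],g)))
    for nw in (1,2): dosearch(q0,[],nw,g,50,7)
E
OMP_NUM_THREADS=1 python3 s4.py; ps -o etime= -p 1
```

```text
33.7 q [-0.54  0.37  0.41  1.63 -0.16  1.18 -0.13] p [0.5881 0.0912 0.2621] f [ 1.2  0.7 -0.4] w 0.558 g 0.0
[[ 0.038  0.999  0.003]
 [ 0.999 -0.038  0.001]
 [ 0.002  0.003 -1.   ]]
direct (-1, 25, array([ 0.25960288,  0.43765678, -0.00449021,  2.15641795, -0.6134176 ,
        0.12      ,  0.64259211]), 1)
1 3009 [2691, 2188, 2, 2, 0, 0, 0, 0, 0, 0, 0, 0, 0, 0, 0, 0, 0]
-1 63 4 [-1.4  -0.33  1.32  2.    0.29  1.2  -0.13]
    [0.34  0.322 0.385] [-1.807, -2.163, -0.045] 1
-1 66 4 [-1.43 -0.21  1.32  1.78  0.3   0.93  0.04]
    [0.327 0.352 0.389] [-1.987, -1.909, -0.162] 1
-1 26 2 [ 0.24  0.44  0.01  2.16 -0.8   0.12  0.83]
    [0.497 0.022 0.297] [-2.296, -2.124, -0.016] 1
2 1657 [1481, 1141, 927, 0, 0, 0, 0, 0, 0, 0, 0, 0, 0, 0, 0, 0, 0]
-1 34 3 [ 0.25  0.44  0.01  2.16 -0.76  0.12  0.79]
    [ 0.466 -0.051  0.273] [1.848, 2.49, -0.424] 1
    [ 0.51  -0.053  0.318] [-2.079, -2.27, -0.026] 0
-1 38 3 [ 0.22  0.44  0.04  2.16 -0.96  0.12  0.98]
    [ 0.567 -0.096  0.268] [2.043, 2.255, -0.177] 0
    [ 0.431 -0.114  0.321] [2.334, 1.887, 0.198] 1
-1 39 3 [ 0.27  0.44 -0.01  2.16 -0.52  0.12  0.55]
    [ 0.515 -0.059  0.357] [1.809, 2.442, 0.558] 0
    [ 0.533 -0.246  0.321] [1.783, 1.885, 0.945] 1
      27:55
```

```bash
cat > s5.py <<'E'
from s3 import *
from plan import arm
def ch(d,g=.068):
    S=Ro.from_euler('y',d).as_matrix();T=MT@S;V=MR@S
    n="small";l=tp(n,g+.12);top=.015+g;x=-.056
    return [(np.array([l[0],l[1],.25]),V,1),(l,T,0),(tp(n,g),T,0),(l,T,0),(np.array([l[0],l[1],.27]),V,1),(rk(x,0,top+.12),V,0),(rk(x,0,top),V,0),(rk(x,0,top+.12),V,0)]
if __name__=="__main__":
    o=arm.observe()
    for d in(-.6,-.45,-.35,-.25,-.15,.15,.25,.35,.45,.6):
        r=trial3((o["joints"],[],ch(d)));q=r[2]
        g=trial3((o["joints"],[],ch(d)[:3]));print(d,r[0],r[1],r[3],q.round(2),"grasp",np.round(g[0],3),g[2].round(2))
E
python3 s5.py
```

```text
-0.6 0.16127285341965136 67 8 [-1.07  0.47  0.58  1.85  0.27  1.22 -0.67] grasp 0.161 [-0.73  0.75  0.85  2.12  0.77  0.28 -1.22]
-0.45 -1 30 2 [-0.64  0.65  0.82  2.17  0.74  0.14 -1.09] grasp -1 [-0.64  0.65  0.82  2.17  0.74  0.14 -1.09]
-0.35 -1 29 2 [-0.55  0.59  0.76  2.19  0.64  0.12 -0.91] grasp -1 [-0.55  0.59  0.76  2.19  0.64  0.12 -0.91]
-0.25 -1 28 2 [-0.4   0.52  0.63  2.19  0.44  0.12 -0.63] grasp -1 [-0.4   0.52  0.63  2.19  0.44  0.12 -0.63]
-0.15 -1 28 2 [-0.17  0.46  0.41  2.19  0.09  0.12 -0.2 ] grasp -1 [-0.17  0.46  0.41  2.19  0.09  0.12 -0.2 ]
0.15 -1 28 2 [ 0.37  0.46  0.    2.13 -1.31  0.23  1.43] grasp -1 [ 0.37  0.46  0.    2.13 -1.31  0.23  1.43]
0.25 -1 29 2 [ 0.36  0.49  0.11  2.1  -1.32  0.42  1.54] grasp -1 [ 0.36  0.49  0.11  2.1  -1.32  0.42  1.54]
0.35 -1 30 2 [ 0.39  0.52  0.16  2.07 -1.32  0.58  1.58] grasp -1 [ 0.39  0.52  0.16  2.07 -1.32  0.58  1.58]
0.45 -1 31 2 [ 0.44  0.57  0.17  2.03 -1.32  0.72  1.61] grasp -1 [ 0.44  0.57  0.17  2.03 -1.32  0.72  1.61]
0.6 0.03012808056703964 67 8 [-0.03  0.3   0.2   2.05 -0.78  1.04  0.61] grasp 0.03 [ 0.51  0.65  0.18  1.95 -1.29  0.91  1.63]
```

```bash
python3 - <<'E'
from s5 import *
from plan import *
o=arm.observe();A=Ro.from_rotvec(o["ee_rot"]).as_matrix();c=ch(-.6)
r=lambda a,b:(Ro.from_matrix(a.T@b).as_rotvec()/.1).round(2)
print("shift",(A.T@(c[0][0]-o["position"])/.025).round(2),"turn",r(A,c[0][1]),"then turn",r(c[0][1],c[1][1]),"shift",(c[1][1].T@(c[1][0]-c[0][0])/.025).round(2))
E
```

```text
shift [-11.65  -0.86   0.47] turn [ 0.03 -6.02 -0.01] then turn [-3.31 -0.48  4.41] shift [ 1.03 -1.05  1.51]
```

>>> carry_out --pt "0.6 -0.65 -0.05 0.03 0 0 0" --pt "0.6 -1 -0.07 0.04 0 0 0" --pt "0.6 -1 -0.07 0.04 0 0 0" --pt "0.6 -1 -0.07 0.04 0 0 0" --pt "0.6 -1 -0.07 0.04 0 0 0" --pt "0.6 -1 -0.07 0.04 0 0 0" --pt "0.6 -1 -0.07 0.04 0 0 0" --pt "0.6 -1 -0.07 0.04 0 0 0"

```text
clock: 34.5
position: [0.565, -0.1017, 0.2511]
ee_rot: [-2.263, -2.177, 0.002]
force: [0.3, -0.3, 0.2]
width: 0.601
gripper_force: 0.0
```

>>> carry_out --pt "0.6 -1 -0.07 0.04 0 0 0" --pt "0.6 -1 -0.07 0.04 0 0 0" --pt "0.6 -1 -0.07 0.04 0 0 0" --pt "0.6 -1 -0.07 0.04 0 0 0" --pt "0.6 0 0 0 0 -0.8 0" --pt "0.6 0 0 0 0 -0.9 0" --pt "0.6 0 0 0 0 -0.9 0" --pt "0.6 0 0 0 0 -0.9 0"

```text
clock: 35.3
position: [0.5545, -0.2006, 0.2477]
ee_rot: [2.071, 1.993, -0.371]
force: [0.0, 0.6, 0.4]
width: 0.599
gripper_force: 0.0
```

>>> carry_out --pt "0.6 0 0 0 0 -0.9 0" --pt "0.6 0 0 0 0 -0.9 0" --pt "0.6 0 0 0 0 -0.7 0" --pt "0.6 0 0 0 0 0 0"

```text
clock: 35.7
position: [0.5548, -0.1973, 0.246]
ee_rot: [1.914, 1.853, -0.599]
force: [-0.3, -0.8, 0.7]
width: 0.6
gripper_force: 0.0
```

>>> carry_out --pt "0.6 0 0 0 -0.55 -0.08 0.73" --pt "0.6 0 0 0 -0.55 -0.08 0.73" --pt "0.6 0 0 0 -0.55 -0.08 0.73" --pt "0.6 0 0 0 -0.55 -0.08 0.73" --pt "0.6 0 0 0 -0.55 -0.08 0.73" --pt "0.6 0 0 0 -0.55 -0.08 0.73" --pt "0.6 0 0 0 0 0 0"

```text
clock: 36.4
position: [0.5533, -0.2003, 0.2473]
ee_rot: [1.97, 1.329, -0.179]
force: [0.1, -0.0, 0.0]
width: 0.605
gripper_force: 0.0
```

```bash
python3 - <<'E'
from s5 import *
from plan import *
from tl import seetile
o=st();c=ch(-.6);go(tp("small",.125),c[1][1]);go(*c[2][:2]);print(trial3((o["joints"],[],c[1:])))
im=arm.get_image('wrist');A=Ro.from_rotvec(o["ee_rot"]).as_matrix()
z=im["range_z"].astype(float);K=im["mtx"];T=im["tool_from_camera"]
v,u=np.mgrid[:480,:640];cc=np.stack([(u-K[0,2])/K[0,0]*z,(v-K[1,2])/K[1,1]*z,z],-1).reshape(-1,3)
w=((cc@T[:3,:3].T+T[:3,3])[z.ravel()>0])@A.T+o["position"]
B=Ro.from_euler('ZY',[-.22,-np.pi/6]).as_matrix();l=(w-tilept("small",0,0,0))@B*1000
l=l[(abs(l[:,0])<14)&(abs(l[:,1])<60)&(l[:,2]>80)&(l[:,2]<115)];print(len(l))
e=l[l[:,2]>96];print("top edge x",np.percentile(e[:,0],[2,50,98]).round(1),"y",np.percentile(e[:,1],[1,99]).round(1),"z",np.percentile(e[:,2],[5,50,95]).round(1))
E
```

```text
36.4 q [-0.93  0.35  0.95  2.14  0.77  0.64 -1.03] p [ 0.5533 -0.2003  0.2473] f [ 0.1 -0.   0. ] w 0.605 g 0.0
[[ 0.453  0.847  0.277]
 [ 0.744 -0.189 -0.641]
 [-0.491  0.496 -0.716]]
turn [-0.03  0.    0.03] then shift [ 2.48 -0.93  3.51]
turn [-0.03  0.    0.03] then shift [ 3.77 -0.93  5.39]
(np.float64(0.15482189209111236), 43, array([-1.07803911,  0.4773552 ,  0.59912471,  1.85570574,  0.26501723,
        1.21323703, -0.66449769]), 7)
2376
top edge x [-1.7  3.2  8. ] y [-42.3  45.7] z [96.9 98.1 99.2]
```

>>> carry_out --pt "0.6 0.5 -0.18 0.7 0 0 0" --pt "0.6 0.5 -0.18 0.7 0 0 0" --pt "0.6 0.5 -0.18 0.7 0 0 0" --pt "0.6 0.5 -0.18 0.7 0 0 0" --pt "0.6 0.5 -0.19 0.7 0 0 0" --pt "0.6 0 0 0 0 0 0"

```text
clock: 37.05
position: [0.5894, -0.2055, 0.1423]
ee_rot: [1.967, 1.333, -0.181]
force: [0.1, -0.2, 1.3]
width: 0.6
gripper_force: 0.0
```

>>> carry_out --pt "0.6 0.32 0 0.47 0 0 0" --pt "0.6 0.32 0 0.47 0 0 0" --pt "0.6 0.32 0 0.47 0 0 0" --pt "0.6 0.32 0 0.47 0 0 0" --pt "0.6 0 0 0 0 0 0"

```text
clock: 37.55
position: [0.6176, -0.2114, 0.0948]
ee_rot: [1.967, 1.331, -0.178]
force: [-0.2, 0.2, -0.7]
width: 0.601
gripper_force: 0.0
```

```bash
python3 - <<'E'
from s5 import *
from plan import *
o=st();c=ch(-.6);go(*c[2][:2])
E
```

```text
37.55 q [-0.73  0.76  0.85  2.11  0.73  0.28 -1.18] p [ 0.6176 -0.2114  0.0948] f [-0.2  0.2 -0.7] w 0.601 g 0.0
[[ 0.452  0.847  0.279]
 [ 0.745 -0.186 -0.641]
 [-0.491  0.497 -0.715]]
turn [-0.01 -0.    0.04] then shift [-0.06 -0.14  0.02]
```

>>> carry_out --pt "0.6 -0.04 -0.11 0 0 0 0" --pt "0.05 0 0 0 0 0 0" --pt "0.05 0 0 0 0 0 0" --pt "0.05 0 0 0 0 0 0" --pt "0.05 0 0 0 0 0 0" --pt "0.05 0 0 0 0 0 0" --pt "0.05 0 0 0 0 0 0" --pt "0.05 0 0 0 0 0 0" --squeeze 35

```text
clock: 38.35
position: [0.6149, -0.2108, 0.0942]
ee_rot: [1.967, 1.33, -0.175]
force: [1.3, -0.7, 2.3]
width: 0.111
gripper_force: 34.9
```

>>> carry_out --pt "0.05 0 0 0 0 0 0" --pt "0.05 -0.11 0 -0.16 0 0 0" --pt "0.05 -0.3 0 -0.45 0 0 0" --pt "0.05 -0.5 0 -0.73 0 0 0" --pt "0.05 -0.5 0 -0.73 0 0 0" --pt "0.05 -0.5 0 -0.73 0 0 0" --pt "0.05 -0.5 0 -0.73 0 0 0" --pt "0.05 -0.5 0 -0.73 0 0 0"

```text
clock: 39.15
position: [0.5499, -0.1967, 0.2057]
ee_rot: [1.968, 1.331, -0.178]
force: [0.1, -0.4, -0.9]
width: 0.109
gripper_force: 35.0
```

```bash
python3 - <<'E'
from s5 import *
from plan import *
o=st();c=ch(-.6);p=o["position"]
V=c[4][1];A=Ro.from_rotvec(o["ee_rot"]).as_matrix();p2=np.array([p[0],p[1],.28])
print("shift",(A.T@(p2-p)/.025).round(2),"turn",(Ro.from_matrix(A.T@V).as_rotvec()/.1).round(2))
print(trial3((o["joints"],[],[(p2,V,1)]+c[5:])))
im=arm.get_image("wrist");S=Ro.from_euler('y',-.6).as_matrix()
z=im["range_z"].astype(float);K=im["mtx"];T=im["tool_from_camera"]
v,u=np.mgrid[:480,:640];cc=np.stack([(u-K[0,2])/K[0,0]*z,(v-K[1,2])/K[1,1]*z,z],-1).reshape(-1,3)
q=((cc@T[:3,:3].T+T[:3,3])[z.ravel()>0])@S.T*1000   # tile-aligned axes at TCP: z down the tile
q=q[(abs(q[:,1])<12)&(q[:,2]>-45)&(q[:,2]<30)&(abs(q[:,0])<60)]
for a in range(-50,55,8):
    s=q[(q[:,0]>a)&(q[:,0]<=a+8)]
    if len(s)>10: print(a,len(s),"y",np.percentile(s[:,1],[3,50,97]).round(1),"z",np.percentile(s[:,2],[2,50,98]).round(1))
E
```

```text
39.15 q [-0.92  0.45  0.96  2.19  0.77  0.52 -1.1 ] p [ 0.5499 -0.1967  0.2057] f [ 0.1 -0.4 -0.9] w 0.109 g 35.0
[[ 0.452  0.848  0.278]
 [ 0.745 -0.187 -0.64 ]
 [-0.491  0.497 -0.716]]
shift [-1.46  1.48 -2.13] turn [ 3.29  0.47 -4.37]
(np.float64(0.45609630771584553), 30, array([-1.10063688,  0.48416281,  0.63379489,  1.85770749,  0.25095031,
        1.20730557, -0.64680248]), 4)
-42 96 y [-3.4  1.3  5.9] z [-30.3 -30.  -29.3]
-34 125 y [-3.6  1.3  5.8] z [-30.4 -30.  -28.9]
-26 145 y [-3.4  1.3  6. ] z [-30.3 -29.9 -29.1]
-18 164 y [-3.4  1.3  5.8] z [-30.3 -29.8 -28.8]
-10 177 y [-3.4  1.3  5.7] z [-30.3 -29.8 -29.1]
-2 152 y [-3.1  1.5  5.7] z [-30.2 -29.8 -29.1]
6 249 y [-11.4  -5.7  11.8] z [-3.3  1.8  6.2]
14 682 y [-10.6  -3.7  11.4] z [-42.5 -11.6  -2. ]
22 651 y [-8.3  6.6 11.2] z [-44.  -22.1 -13.4]
30 241 y [-6.7  1.6  9.7] z [-44.1 -29.4  18.8]
38 4116 y [-3.3  1.3  6.1] z [-29.8  -7.7  28.3]
```

>>> carry_out --pt "0.05 -0.49 0.49 -0.71 0 0 0" --pt "0.05 -0.49 0.49 -0.71 0 0 0" --pt "0.05 -0.49 0.49 -0.71 0 0 0" --pt "0.05 0 0 0 0.45 0.07 -0.6" --pt "0.05 0 0 0 0.6 0.08 -0.8" --pt "0.05 0 0 0 0.6 0.08 -0.8" --pt "0.05 0 0 0 0.6 0.08 -0.8" --pt "0.05 0 0 0 0.6 0.08 -0.8"

```text
clock: 40.0
position: [0.5502, -0.1967, 0.2793]
ee_rot: [1.931, 1.783, -0.539]
force: [-0.1, -0.3, -1.8]
width: 0.108
gripper_force: 35.0
```

>>> carry_out --pt "0.05 0 0 0 0.44 0.08 -0.57" --pt "0.05 0 0 0 0 0 0"

```text
clock: 40.2
position: [0.5512, -0.1973, 0.2794]
ee_rot: [1.92, 1.846, -0.595]
force: [0.6, -0.3, -2.7]
width: 0.108
gripper_force: 35.0
```

```bash
python3 - <<'E'
from s5 import *
from plan import *
o=st();V=ch(-.6)[4][1];print("above"); go(rk(-.0543,-.001,.24),V);go(rk(-.0543,-.001,.15),V)
E
```

```text
40.2 q [-0.65  0.4   0.74  1.79  0.39  1.08 -0.18] p [ 0.5512 -0.1973  0.2794] f [ 0.6 -0.3 -2.7] w 0.108 g 35.0
[[ 0.032  0.999 -0.022]
 [ 0.824 -0.039 -0.565]
 [-0.565 -0.    -0.825]]
above
turn [-0.01  0.01 -0.01] then shift [10.36 -3.49 -5.18]
turn [-0.01  0.01 -0.01] then shift [12.39 -3.49 -2.21]
```

>>> carry_out --pt "0.05 0.5 -0.29 -0.2 0 0 0" --pt "0.05 0.86 -0.29 -0.43 0 0 0" --pt "0.05 0.86 -0.29 -0.43 0 0 0" --pt "0.05 0.86 -0.29 -0.43 0 0 0" --pt "0.05 0.86 -0.29 -0.43 0 0 0" --pt "0.05 0.86 -0.29 -0.43 0 0 0" --pt "0.05 0.86 -0.29 -0.43 0 0 0" --pt "0.05 0.86 -0.29 -0.43 0 0 0"

```text
clock: 41.0
position: [0.4991, -0.0142, 0.2534]
ee_rot: [1.92, 1.843, -0.591]
force: [0.1, 0.9, -2.9]
width: 0.11
gripper_force: 35.0
```

>>> carry_out --pt "0.05 0.86 -0.29 -0.43 0 0 0" --pt "0.05 0.86 -0.29 -0.43 0 0 0" --pt "0.05 0.86 -0.29 -0.43 0 0 0" --pt "0.05 0.86 -0.29 -0.43 0 0 0" --pt "0.05 0.3 0 -0.2 0 0 0" --pt "0.05 0 0 0 0 0 0" --pt "0.05 0 0 0 0 0 0"

```text
clock: 41.7
position: [0.4752, 0.089, 0.241]
ee_rot: [1.92, 1.843, -0.593]
force: [0.1, -0.5, -1.3]
width: 0.108
gripper_force: 35.0
```

```bash
python3 - <<'E'
from s5 import *
from plan import *
o=st();V=ch(-.6)[4][1];go(rk(-.0543,-.001,.13),V);go(rk(-.0543,-.001,.085),V)
im=arm.get_image("wrist");cv2.imwrite("pics/w7.png",im["pixels"][:,:,::-1]);A=Ro.from_rotvec(o["ee_rot"]).as_matrix()
z=im["range_z"].astype(float);K=im["mtx"];T=im["tool_from_camera"]
v,u=np.mgrid[:480,:640];c=np.stack([(u-K[0,2])/K[0,0]*z,(v-K[1,2])/K[1,1]*z,z],-1).reshape(-1,3)
w=((c@T[:3,:3].T+T[:3,3])[z.ravel()>0])@A.T+o["position"]
r=Ro.from_euler('z',-R[2]).apply(w-[R[0],R[1],0])*1000
b=r[(abs(r[:,1])<60)&(abs(r[:,0])<110)&(r[:,2]>51)&(r[:,2]<59)]
h,e=np.histogram(b[:,0],bins=np.arange(-100,104,2));print(e[0],h.tolist())
t=r[(abs(r[:,1])<70)&(abs(r[:,0]-60)<25)&(r[:,2]>138)&(r[:,2]<152)];print("large top",len(t),np.percentile(t,[2,50,98],axis=0).round(1).tolist())
for y0,y1 in((-50,-20),(-20,10),(10,50)):
    s=t[(t[:,1]>y0)&(t[:,1]<y1)];print(len(s),s.mean(0).round(1) if len(s) else '')
E
```

```text
41.7 q [-1.1   0.43  0.63  1.82  0.28  1.29 -0.64] p [0.4752 0.089  0.241 ] f [ 0.1 -0.5 -1.3] w 0.108 g 35.0
[[ 0.034  0.999 -0.02 ]
 [ 0.824 -0.04  -0.565]
 [-0.566  0.003 -0.825]]
turn [ 0.01  0.01 -0.03] then shift [ 2.63 -0.01  3.58]
turn [ 0.01  0.01 -0.03] then shift [ 3.64 -0.01  5.06]
-100 [0, 0, 0, 0, 0, 0, 39, 355, 362, 371, 365, 367, 362, 370, 370, 364, 375, 360, 369, 330, 0, 0, 0, 0, 0, 0, 0, 71, 359, 369, 365, 370, 367, 368, 369, 363, 368, 368, 371, 367, 368, 368, 356, 372, 370, 371, 366, 258, 0, 0, 0, 0, 0, 0, 0, 187, 402, 363, 373, 362, 368, 366, 363, 370, 356, 368, 373, 359, 361, 372, 363, 372, 358, 370, 365, 214, 14, 553, 0, 0, 0, 0, 0, 0, 0, 0, 0, 8, 14, 24, 32, 39, 49, 60, 59, 73, 123, 25, 0, 0, 0]
large top 3820 [[54.4, -50.1, 138.4], [57.7, 16.9, 144.7], [64.2, 54.7, 146.1]]
679 [ 58.2 -34.4 144. ]
912 [ 58.2  -4.2 144. ]
1743 [ 58.1  31.6 144. ]
```

View pics/w7.png

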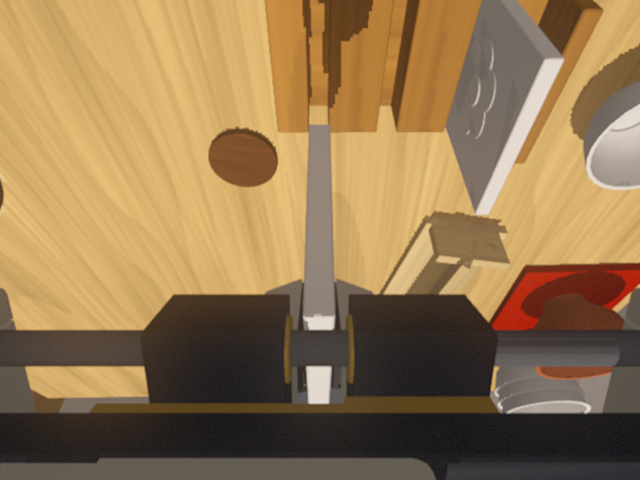

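The wrist view shows the large tile seated upright next to the board, and the small tile edge-on over the far slot. Measured slot centre agrees with the target to 0.4 mm, so I'll lower.

>>> carry_out --pt "0.05 0.3 0 0.4 0 0 0" --pt "0.05 0.53 0 0.72 0 0 0" --pt "0.05 0.53 0 0.72 0 0 0" --pt "0.05 0.53 0 0.72 0 0 0" --pt "0.05 0.45 0 0.62 0 0 0" --pt "0.05 0.29 0 0.4 0 0 0" --pt "0.05 0 0 0 0 0 0"

```text
clock: 42.45
position: [0.4747, 0.093, 0.1284]
ee_rot: [1.919, 1.844, -0.596]
force: [-1.4, 0.3, -2.6]
width: 0.106
gripper_force: 35.0
```

```bash
python3 - <<'E'
from s5 import *
from plan import *
o=st();V=ch(-.6)[4][1];go(rk(-.054,-.001,.115),V);go(rk(-.054,-.001,.086),V)
E
```

```text
42.45 q [-1.06  0.59  0.59  1.92  0.22  1.06 -0.69] p [0.4747 0.093  0.1284] f [-1.4  0.3 -2.6] w 0.106 g 35.0
[[ 0.032  0.999 -0.023]
 [ 0.823 -0.039 -0.566]
 [-0.567 -0.    -0.824]]
turn [-0.01  0.03 -0.01] then shift [0.29 0.03 0.45]
turn [-0.01  0.03 -0.01] then shift [0.95 0.03 1.41]
```

>>> carry_out --pt "0.05 0.1 0.03 0.16 0 0 0" --pt "0.05 0.1 0 0.15 0 0 0" --pt "0.05 0.1 0 0.15 0 0 0" --pt "0.05 0 0 0 0 0 0"

```text
clock: 42.85
position: [0.4761, 0.0937, 0.1158]
ee_rot: [1.919, 1.845, -0.593]
force: [-0.1, 0.6, -2.6]
width: 0.108
gripper_force: 35.0
```

>>> carry_out --pt "0.05 0.15 0 0.22 0 0 0" --pt "0.05 0.15 0 0.22 0 0 0" --pt "0.05 0.15 0 0.22 0 0 0" --pt "0.05 0.12 0 0.18 0 0 0" --pt "0.05 0 0 0 0 0 0"

```text
clock: 43.35
position: [0.4759, 0.0934, 0.0899]
ee_rot: [1.918, 1.846, -0.594]
force: [0.5, -0.6, -2.3]
width: 0.104
gripper_force: 35.0
```

>>> carry_out --pt "0.05 0.03 0 0.045 0 0 0" --pt "0.05 0.03 0 0.045 0 0 0" --pt "0.05 0 0 0 0 0 0"

```text
clock: 43.65
position: [0.4763, 0.0935, 0.088]
ee_rot: [1.919, 1.845, -0.592]
force: [0.5, -0.0, -1.9]
width: 0.107
gripper_force: 35.0
```

Nearly down; I'll feel for the floor.

>>> carry_out --pt "0.05 0.03 0 0.045 0 0 0" --pt "0.05 0.03 0 0.045 0 0 0" --pt "0.05 0 0 0 0 0 0"

```text
clock: 43.95
position: [0.4762, 0.0934, 0.0852]
ee_rot: [1.919, 1.845, -0.593]
force: [1.0, -0.1, -2.8]
width: 0.109
gripper_force: 35.0
```

>>> carry_out --pt "0.05 0.025 0 0.035 0 0 0" --pt "0.05 0 0 0 0 0 0"

```text
clock: 44.15
position: [0.4764, 0.0934, 0.0845]
ee_rot: [1.919, 1.845, -0.592]
force: [0.5, 0.6, 1.8]
width: 0.107
gripper_force: 35.0
```

>>> carry_out --pt "0.05 0.025 0 0.035 0 0 0" --pt "0.05 0 0 0 0 0 0"

```text
clock: 44.35
position: [0.4766, 0.093, 0.0843]
ee_rot: [1.919, 1.844, -0.593]
force: [-2.4, 1.4, 13.6]
width: 0.102
gripper_force: 35.0
```

>>> carry_out --pt "0.05 -0.02 0 -0.03 0 0 0" --pt "0.35 0 0 0 0 0 0" --pt "0.35 0 0 0 0 0 0" --pt "0.35 0 0 0 0 0 0" --pt "0.35 0 0 0 0 0 0" --pt "0.35 0 0 -0.3 0 0 0" --pt "0.35 0 0 -0.7 0 0 0" --pt "0.35 0 0 -0.9 0 0 0"

```text
clock: 45.15
position: [0.4768, 0.1202, 0.1238]
ee_rot: [1.919, 1.844, -0.595]
force: [-0.0, 0.2, -0.2]
width: 0.348
gripper_force: 0.0
```

>>> carry_out --pt "0.35 -0.5 0 -0.8 0 0 0" --pt "0.35 -0.5 0 -0.8 0 0 0" --pt "0.35 -0.5 0 -0.8 0 0 0" --pt "0.35 -0.5 0 -0.8 0 0 0" --pt "0.35 -0.5 0 -0.8 0 0 0" --pt "0.35 0 0 0 0 0 0" --pt "0.35 0 0 0 0 0 0"

```text
clock: 45.85
position: [0.4773, 0.1256, 0.2413]
ee_rot: [1.92, 1.846, -0.591]
force: [0.4, 0.4, -1.1]
width: 0.351
gripper_force: 0.0
```

```bash
python3 - <<'E'
from s3 import *
from plan import st
st()
im=arm.get_image("side")
cv2.imwrite("pics/s9.png",cv2.resize(im["pixels"][90:290,180:450,::-1],None,fx=2.9,fy=2.9,interpolation=2))
C=cloud(im).reshape(-1,3)
r=Ro.from_euler('z',-R[2]).apply(C-[R[0],R[1],0])*1000
for n,x,z0 in(("large",57,130),("small",-54,100)):
    s=r[(abs(r[:,0]-x)<14)&(abs(r[:,1])<75)&(r[:,2]>60)&(r[:,2]<160)]
    s=s[s[:,2]>70];print(n,len(s),np.percentile(s,[1,50,99],axis=0).round(1).tolist())
E
```

```text
45.85 q [-1.12  0.47  0.62  1.76  0.25  1.33 -0.66] p [0.4773 0.1256 0.2413] f [ 0.4  0.4 -1.1] w 0.351 g 0.0
[[ 0.033  0.999 -0.02 ]
 [ 0.825 -0.038 -0.564]
 [-0.564  0.002 -0.826]]
large 919 [[50.5, -57.9, 71.1], [53.4, -11.1, 114.5], [62.5, 51.3, 147.1]]
small 472 [[-59.9, -50.3, 70.7], [-57.7, -12.8, 100.6], [-48.6, 40.7, 118.0]]
```

View pics/s9.png

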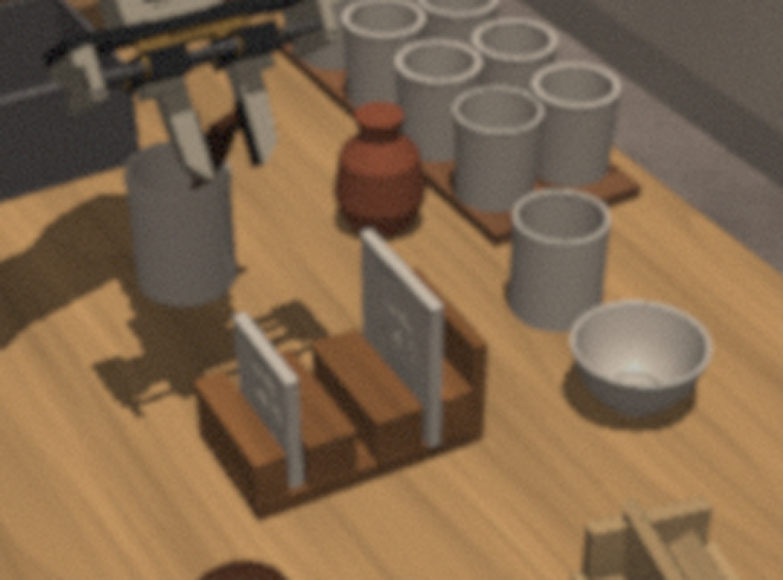

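Both tiles stand upright and seated in the end slots with the middle one empty. The paddle is blade up in the crock at about (220,150) and the gripper is clear of everything, so I'm handing in.

```bash
python3 -c "
from cell import arm
print(arm.sign_off())"
```

```text
the job is handed in; nothing more can be done
None
```

I handed the job in at about 46 s, with the paddle blade up in the crock, the large tile in the slot by the end board, the small tile in the far slot and the middle slot empty; the hand-in returned no verdict.

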